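# Load and start the blow-off station

## Task

Get the blow-off station ready: lay the deburring scraper that was left on its grate in the empty, near half of the tool tray, stand every deburred casting from the plywood board upright, flange down, flat on the grate, and roll the knurled timer wheel by its edge until its window squarely shows as many minutes as there are castings (one minute each). Then start it by pushing up the start bar hidden under the front lip of the console. Do not shift the sanding block, the oil bottle or the gauge case.

Things in the scene. Friction and masses are not known exactly. Their poses are not given: they have to be found in the camera images.
- station: fixed grey blow-off station. Origin on the bench under the middle of its console, x to the back, y to the left. The console (x -60..80 mm, y +-70 mm, top 130 mm up) has a 10 mm top panel that overhangs its front as a lip (edge at x = -95 mm, y +-75 mm, underside 120 mm up). To its right and front is the low grate; a 16 mm air bar stands 35 mm behind the grate's rear rim, top 93 mm up
- grate (a point): centre of the flat slotted grate, on its top face, 45 mm above the bench; axes as the station's. Inside a rim 12 mm high the grate measures 224 mm in x and 264 mm in y; with their ears along x, castings fit in two rows of three
- wheel_axis (a point): centre of the black knurled timer wheel, on its axis (station's y), axes as the station's. 45 mm radius, 16 mm wide; its rim stands 15 mm out of the console's top. No clicks: 1 N at the rim turns it and it stays where left; a closed fingertip pressed lightly on its top and dragged to or from the robot rolls it
- window (a point): the top of the white digit drum (37 mm radius, on the wheel's shaft, black digits 0 to 9, 23 mm apart) in the middle of the wheel's 25 by 28 mm window; the black window frame, 57 mm (x) by 40 mm (y), stands 11 mm above the console's top, 63 mm to the right of the wheel
- timer_wheel (a joint): rad; 0 when digit 0 is centred in the window, 0.628 (36 degrees) more for each next digit up to 9; grows as the wheel's top rolls away from the robot (station's +x), so rolling the top towards the robot lowers the digit. Stops at -0.05 and 5.70. It starts between 6 and 9
- bar_face (a point): centre of the underside of the black start bar under the lip, facing down, 90 mm above the bench, 15 mm behind the lip's edge; the bar is 80 mm long (y) by 22 mm deep (x). It moves with the bar. The space in front of and below it is open; a closed fingertip tilted about 40 degrees forward reaches under it
- start_bar (a joint): m; 0 at rest, grows as the bar is pushed up, 0.006 at its stop. A spring returns it; about 4.5 N holds it fully in. Counted as pressed above 0.004 for 0.2 s
- casting_a: aluminium cast housing, up to five alike, some may be absent: open tube 52 mm outside, 42 mm bore, 55 mm tall, on a 9 mm flange with two ears along x (80 mm over the ears, 46 mm across); a side boss 16 mm across at +y, 30 mm up, reaches 36 mm from the axis, so grip the tube along x, above the ears. 0.25 kg. Origin on the tube axis at the flange's underside, z up the tube
- casting_b: aluminium cast housing, up to five alike, some may be absent: open tube 52 mm outside, 42 mm bore, 55 mm tall, on a 9 mm flange with two ears along x (80 mm over the ears, 46 mm across); a side boss 16 mm across at +y, 30 mm up, reaches 36 mm from the axis, so grip the tube along x, above the ears. 0.25 kg. Origin on the tube axis at the flange's underside, z up the tube
- casting_c: aluminium cast housing, up to five alike, some may be absent: open tube 52 mm outside, 42 mm bore, 55 mm tall, on a 9 mm flange with two ears along x (80 mm over the ears, 46 mm across); a side boss 16 mm across at +y, 30 mm up, reaches 36 mm from the axis, so grip the tube along x, above the ears. 0.25 kg. Origin on the tube axis at the flange's underside, z up the tube
- casting_d: aluminium cast housing, up to five alike, some may be absent: open tube 52 mm outside, 42 mm bore, 55 mm tall, on a 9 mm flange with two ears along x (80 mm over the ears, 46 mm across); a side boss 16 mm across at +y, 30 mm up, reaches 36 mm from the axis, so grip the tube along x, above the ears. 0.25 kg. Origin on the tube axis at the flange's underside, z up the tube
- casting_e: aluminium cast housing, up to five alike, some may be absent: open tube 52 mm outside, 42 mm bore, 55 mm tall, on a 9 mm flange with two ears along x (80 mm over the ears, 46 mm across); a side boss 16 mm across at +y, 30 mm up, reaches 36 mm from the axis, so grip the tube along x, above the ears. 0.25 kg. Origin on the tube axis at the flange's underside, z up the tube
- board: fixed plywood work board 250 x 320 x 6 mm, where the castings start; origin under its centre
- scraper: deburring scraper lying flat: black handle 100 x 24 x 22 mm (x -85..15 mm), then a steel collar and a thin steel blade to x = +89 mm, 8..14 mm up. 0.1 kg, balances near x = -15 mm. Origin on its underside, x towards the blade tip, z up
- tool_tray: fixed dark steel tool tray 150 (x) x 230 (y) x 16 mm, walls 4 mm, floor 4 mm, halved by a wall along y; the far half holds a file. Origin under its centre
- tray_slot (a point): centre of the floor of the tray's empty near half, 69 mm (x) by 222 mm (y) inside; axes as the tray's
- sanding_block: bystander, leave it alone: red sanding block 100 x 68 x 26 mm
- oil_bottle: bystander, leave it alone: bottle 64 mm across, 170 mm tall
- gauge_case: bystander, leave it alone: flat black case 110 x 240 x 30 mm
Mind the look-alikes: they are no part of the job. There is more than one size of the scraper; the one meant has the size given above.

How it is judged:
By the outcome, as a careful person would: the job done as asked, in the order asked, and still so for the second after the job is handed in, with the robot touching nothing.
Of casting_c, casting_d, casting_e only 1 to 3 are there at a start; the rules pass over those that are not, and their reading is None.
At some moment in a run one of casting_a, casting_b, casting_c, casting_d, casting_e, scraper may be knocked a few centimetres aside while the robot is not near it.
It also fails if it takes over 210 s, if anything falls off the work surface, if the arm or the gripper's body presses on something with over 40 N, if the wrist force passes 120 N, or if a joint passes its speed limit or range.

## Robot

A 7-joint arm with a two-finger parallel gripper is mounted at the origin on the work surface. World frame = base frame: x ahead of the robot, y to its left, z up, the work surface at z = 0. Lengths are in m, angles in rad, forces in N, time in s.
With the tool pointing down it reaches from about 0.425 to 0.825 m from the base axis. Payload 3.6 kg.
Tool frame: the origin (TCP) lies midway between the tips of the shut fingers; the grasp point (between the pads) lies 19 mm behind it; z points along the fingers, y is the line along which they close (so a half turn about z gives the same grasp; the last joint's range is limited). The gripper opens to 85 mm and grips with 20 to 120 N. Pads are 22 mm wide; open, the fingers measure 114 mm over their backs; the gripper's body (76 mm by 85 mm) begins 54 mm behind the grasp point. The pads swing forward as they close: fully open they stand 13 mm farther back than shut.
Start: joints at [1.183, 0.615, -0.013, 1.423, 0.008, 1.103, -0.04], TCP at [0.23, -0.608, 0.231] pointing down, gripper open.
Joint ranges: [-3.12, 3.12], [-0.3, 2.06], [-1.34, 1.32], [0.26, 2.42], [-1.36, 4.5], [0.01, 1.98], [-2.84, 2.84]. Speed limits (rad/s): [2.79, 2.79, 3.14, 3.14, 3.14, 3.14, 3.14].

## Interface

Orientations are given as a 3x3 rotation matrix whose columns are the frame's x, y, z axes.
In Python, from plant import r gives the robot as it stands.
- The arm moves only by the shell command python3 -m pendant 'ROWS' [FORCE]. ROWS is JSON, one flat list of numbers, 7 for each row, row after row: the turn, a rotation vector about the tool's x, y, z in rad, then the shift along the tool's x, y, z in units of 30 mm (1.0 is 30 mm), then the finger opening in mm, from 0 to 85.4. A call has exactly 10 rows; each row is the pose to reach, as a shift and turn from the pose commanded when the call began, along the tool's axes at that moment; what a row does not reach only later rows make up. A row lasts 1/12 s, in which the tool goes at most 41.7 mm and 7.16 degrees, less where a joint would pass 70% of its speed; a pose out of reach is approached as far as the arm can. A call with a gripper value outside its range is refused whole. The fingers move at their own pace and stop on an object; FORCE is the grip in N (left out, the last holds). Time passes only in rows, so rows that repeat a pose let the fingers close, or fill a call up. It gives the time, the measured TCP pose, the force, the opening and the grip force at its end, in the units of the state.
- r.sense(): the state, without advancing time (a new reading comes with each control period).
- r.capture(name): name is "scene" or "top" or "wrist"; returns the picture (480x640x3 uint8, red, green, blue); there is no depth.
- r.get_calibration(name): a dict with "fx", "fy", "cx", "cy" (pixels), "origin" and "orientation" of the camera in the world. Camera axes: x right, y down, z forward; pixel columns grow to the right and rows downward; lengths in m; the calibration is good to about 2 mm. A picture is of the moment at which its call begins: read the wrist's pose just before it. get_calibration takes no time and is no camera call; for the wrist camera it gives the pose at the moment of the call.
- r.finish_job(): hands the job in; it is judged then, once.
The state is a dict: "t": time; "joint_pos": joint angles; "dq": joint speeds; "tau": joint torques, N m; "tool_pos": TCP position; "tool_rot": TCP orientation; "wrist_force": force on the tool from outside, world axes, zero at the start; "torque": the same for the moment, N m; "gripper_width": finger opening in m; "gripper_force": force on a finger pad.
Only numpy, scipy, OpenCV 4.12 (cv2) and the standard library are available. Lean on these libraries where they do the work, as an engineer would, in place of code of your own. Each camera call takes 0.05 s, during which the arm holds its last target. There are 200 camera calls.

## Working session

There is one attempt and no reset: what is moved stays moved. The work goes in short steps, Python scripts to look and compute and a shell command to move; the robot and the scene stay as the last step left them, time stands still between calls to the robot, and variables do not carry over. Pictures are saved under pics/ and viewed, at most 14 in all, crops included, and the job is handed in when it is done.

```bash
ls; mkdir -p pics
python3 - <<'E'
from plant import r
import cv2,numpy as np
s=r.sense();print(s['t'],s['tool_pos'],np.round(s['tool_rot'],3).tolist())
for n in("scene","top"):
    c=r.get_calibration(n);print(n,{k:np.round(v,4).tolist() for k,v in c.items()})
    cv2.imwrite(f'pics/{n}0.png',r.capture(n)[:,:,::-1])
E
```

```text
pics
0.0 [ 0.22979652 -0.60719112  0.23011708] [[0.935, 0.354, -0.001], [0.354, -0.935, 0.002], [-0.0, -0.003, -1.0]]
scene {'fx': 485.3678, 'fy': 485.3678, 'cx': 325.3552, 'cy': 243.7161, 'origin': [1.2374, 1.0331, 0.8895], 'orientation': [[-0.7917, 0.3166, -0.5224], [0.6108, 0.4248, -0.6682], [0.0104, -0.8481, -0.5297]]}
top {'fx': 500.6837, 'fy': 500.6837, 'cx': 319.021, 'cy': 238.557, 'origin': [0.3066, 0.0534, 1.3679], 'orientation': [[-0.0099, -0.9901, 0.1397], [-0.9999, 0.0096, -0.003], [0.0016, -0.1397, -0.9902]]}
```

View pics/top0.png

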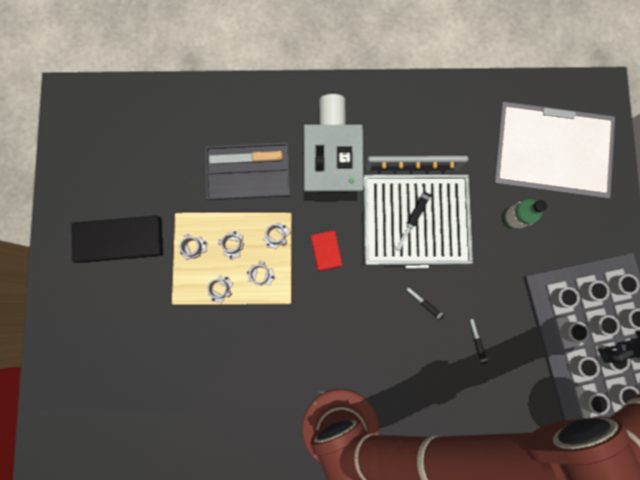

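View pics/scene0.png

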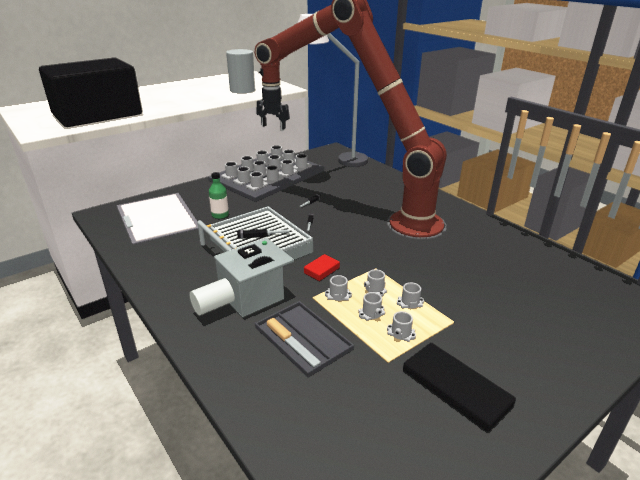

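Five castings stand on the board, at top-view pixels (193,247), (232,244), (276,236), (261,273) and (220,289). The scraper lies on the grate at about (415,220). The tray is at (247,172), the console at (333,157), and the two small scrapers are look-alikes. Next I'll work out rough world positions and how the wrist camera is mounted.

```bash
cat > h.py <<'E'
from plant import r
import cv2,numpy as np
def ray(c,uv):
    uv=np.atleast_2d(np.asarray(uv,float))
    d=np.c_[(uv[:,0]-c['cx'])/c['fx'],(uv[:,1]-c['cy'])/c['fy'],np.ones(len(uv))]@np.array(c['orientation']).T
    return np.array(c['origin']),d
def onz(c,uv,z):
    o,d=ray(c,uv); return o+d*((z-o[2])/d[:,2])[:,None]
def tri(obs):  # [(c,uv),...] -> point, residual
    A=np.zeros((3,3));b=np.zeros(3);L=[]
    for c,uv in obs:
        o,d=ray(c,uv);d=d[0]/np.linalg.norm(d[0]);P=np.eye(3)-np.outer(d,d);A+=P;b+=P@o;L.append((o,P))
    x=np.linalg.solve(A,b);return x,max(np.linalg.norm(P@(x-o)) for o,P in L)
def proj(c,p):
    q=(np.atleast_2d(p)-c['origin'])@np.array(c['orientation']);return np.c_[q[:,0]/q[:,2]*c['fx']+c['cx'],q[:,1]/q[:,2]*c['fy']+c['cy']]
def snap(name,tag):
    import pickle
    c=r.get_calibration(name);im=r.capture(name)[:,:,::-1].copy()
    cv2.imwrite(f'pics/{tag}.png',im);pickle.dump(c,open(f'pics/{tag}.pkl','wb'));return c,im
def load(tag):
    import pickle;return pickle.load(open(f'pics/{tag}.pkl','rb')),cv2.imread(f'pics/{tag}.png')
def st():
    s=r.sense();print('t',round(s['t'],2),'pos',np.round(s['tool_pos'],4),'w',round(s['gripper_width'],4),'gf',round(s['gripper_force'],1),'F',np.round(s['wrist_force'],1));return s
def delta(p,yaw=None):  # move in tool axes, units of 30 mm, to reach world p with tool x-axis at yaw, tool down
    s=r.sense();R=np.array(s['tool_rot'])
    d=R.T@(np.array(p)-s['tool_pos'])/0.03
    if yaw is None: rv=np.zeros(3)
    else:
        T=np.array([[np.cos(yaw),np.sin(yaw),0],[np.sin(yaw),-np.cos(yaw),0],[0,0,-1]]);rv=cv2.Rodrigues(R.T@T)[0].ravel()
    print('turn',np.round(rv,3),'shift',np.round(d,2))
E
python3 - <<'E'
from h import *
c=r.get_calibration('top')
for n,p,z in [('cast',[(193,247),(232,244),(276,236),(261,273),(220,289)],.055),('board',[(175,213),(291,213),(291,303),(173,303)],.006),('tray',[(206,147),(287,145),(289,196),(208,198)],.016),
 ('console',[(304,125),(363,125),(363,191),(305,191)],.13),('grate',[(364,177),(468,177),(471,263),(365,264)],.057),('scr',[(428,196),(399,248)],.055),('bottle',[(515,215)],.05),('block',[(326,250)],.026)]:
    print(n,np.round(onz(c,p,z)[:,:2],3).tolist())
s=r.sense();w=r.get_calibration('wrist');R=np.array(s['tool_rot'])
print(np.round(R.T@(np.array(w['origin'])-s['tool_pos']),4),np.round(R.T@np.array(w['orientation']),3).tolist(),w['fx'],w['cx'],w['cy'])
delta([.55,.3,.3],0)
E
```

```text
cast [[0.473, 0.382], [0.479, 0.28], [0.5, 0.163], [0.402, 0.202], [0.361, 0.309]]
board [[0.574, 0.447], [0.571, 0.126], [0.324, 0.127], [0.327, 0.445]]
tray [[0.759, 0.363], [0.763, 0.136], [0.617, 0.131], [0.613, 0.354]]
console [[0.777, 0.085], [0.776, -0.067], [0.602, -0.063], [0.603, 0.084]]
grate [[0.658, -0.073], [0.655, -0.353], [0.423, -0.349], [0.423, -0.071]]
scr [[0.604, -0.244], [0.465, -0.162]]
bottle [[0.551, -0.476]]
block [[0.465, 0.031]]
[ 0.076   0.0006 -0.1433] [[0.001, -0.955, -0.298], [1.0, 0.001, -0.001], [0.001, -0.298, 0.955]] 362.833796773077 321.33034809689724 234.89880469055458
turn [-0.002  0.     0.362] shift [ 20.69 -24.51  -2.27]
```

```bash
python3 -m pendant '[0,0,0.1,1,-0.5,-0.3,85, 0,0,0.2,2,-1,-0.6,85, 0,0,0.3,3,-1.6,-1,85, 0,0,0.362,4,-2.2,-1.4,85, 0,0,0.362,5,-2.7,-2,85, 0,0,0.362,6,-3.3,-2.5,85, 0,0,0.362,7,-3.8,-3,85, 0,0,0.362,8,-4.4,-3.4,85, 0,0,0.362,8.6,-4.8,-3.8,85, 0,0,0.362,9,-5,-4,85]'
python3 - <<'E'
from h import *
st();delta([.57,-.2,.35],0)
E
```

```text
t: 0.93
tool_pos: [0.4324, -0.3683, 0.3527]
tool_rot: [[1.0, 0.006, 0.003], [0.006, -1.0, 0.001], [0.003, -0.001, -1.0]]
wrist_force: [-0.5, -0.8, -0.6]
gripper_width: 0.085
gripper_force: 0.0
t 0.93 pos [ 0.4324 -0.3683  0.3527] w 0.085 gf 0.0 F [-0.5 -0.8 -0.6]
turn [-0.001 -0.003  0.006] shift [ 4.62 -5.58  0.11]
```

```bash
python3 -m pendant '[0,0,0,0.7,-0.9,0,85, 0,0,0,1.4,-1.8,0,85, 0,0,0,2.1,-2.6,0,85, 0,0,0,2.8,-3.4,0,85, 0,0,0,3.5,-4.2,0,85, 0,0,0,4,-4.9,0,85, 0,0,0,4.4,-5.3,0,85, 0,0,0,4.6,-5.6,0,85, 0,0,0,4.6,-5.6,0,85, 0,0,0,4.6,-5.6,0,85]' >/dev/null
python3 -c "
from h import *
st();snap('wrist','g1')"
python3 -m pendant '[0,0,0,0,-0.9,0,85, 0,0,0,0,-1.8,0,85, 0,0,0,0,-2.6,0,85, 0,0,0,0,-3.4,0,85, 0,0,0,0,-4.2,0,85, 0,0,0,0,-5,0,85, 0,0,0,0,-5.6,0,85, 0,0,0,0,-6,0,85, 0,0,0,0,-6,0,85, 0,0,0,0,-6,0,85]' >/dev/null
python3 -c "
from h import *
st();snap('wrist','m1')"
python3 -m pendant '[0,0,0,-0.2,-1,0,85, 0,0,0,-0.4,-2,0,85, 0,0,0,-0.6,-3,0,85, 0,0,0,-0.8,-4,0,85, 0,0,0,-1,-5,0,85, 0,0,0,-1.2,-6,0,85, 0,0,0,-1.4,-7,0,85, 0,0,0,-1.6,-7.6,0,85, 0,0,0,-1.7,-8,0,85, 0,0,0,-1.7,-8,0,85]' >/dev/null
python3 -c "
from h import *
st();snap('wrist','b1')
import cv2,numpy as np
"
```

```text
t 1.77 pos [ 0.5669 -0.2046  0.3509] w 0.0851 gf 0.0 F [-0.4 -2.   0.1]
t 2.65 pos [ 0.5673 -0.0257  0.3515] w 0.0848 gf 0.0 F [-1.  -0.1 -0.2]
t 3.53 pos [0.5162 0.2175 0.3512] w 0.0853 gf 0.0 F [ 0.2  0.3 -0. ]
```

View pics/g1.png

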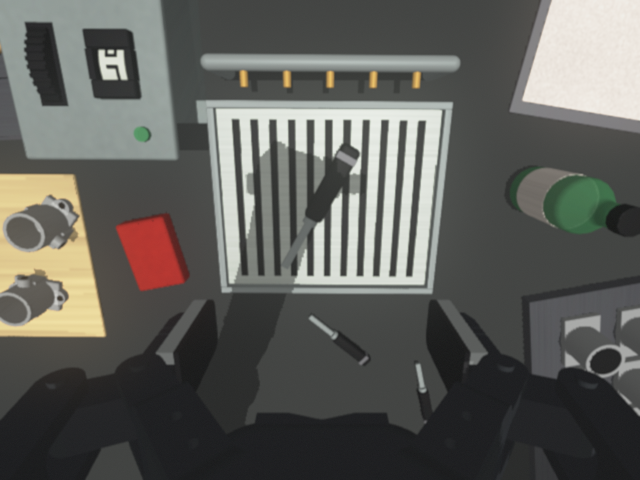

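View pics/b1.png

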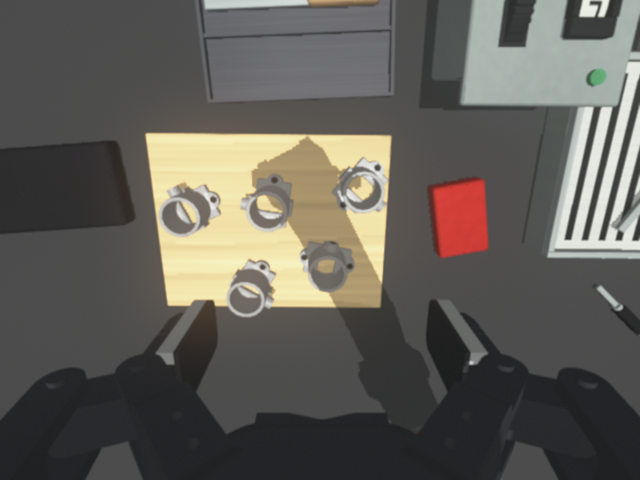

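View pics/m1.png

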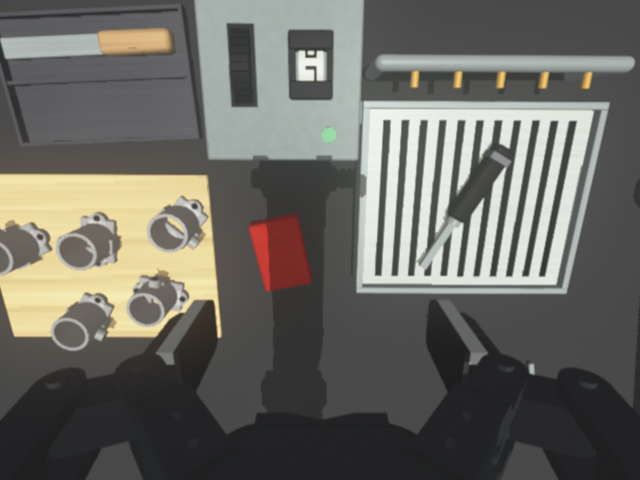

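The grate view shows the scraper's handle running from (347,150) to (312,215) and its blade tip at (287,265). The board view shows all five castings upright at about (185,210), (268,205), (362,187), (328,265) and (249,290), with dark ear holes visible. I'll enlarge the board for the ear directions and triangulate the grate corners and the scraper.

Run:
```python
from h import *
c,im=load('b1');cv2.imwrite('pics/b1c.png',cv2.resize(im[135:325,150:400],None,fx=3,fy=3,interpolation=cv2.INTER_CUBIC))
G,g=load('g1');M,m=load('m1')
for n,a,b in [('rimRL',(198,101),(363,102)),('rimRR',(452,102),(608,103)),('rimFR',(435,293),(567,293)),('rimFL',(222,292),(358,292)),('butt',(349,147),(501,150)),('tip',(286,266),(420,266)),('barL',(206,62),(380,64)),('barR',(455,63),(630,65)),('led',(142,134),(329,135)),('conFR',(177,158),(359,159)),('frameFR',(140,97),(332,99)),('frameBR',(131,30),(332,31)),('frameFL',(95,98),(290,100)),('frameBL',(84,30),(289,31)),('wheelF',(62,104),(242,106)),('wheelB',(36,24),(241,25))]:
    x,e=tri([(G,a),(M,b)]);print(n,np.round(x,4),round(e*1000,1))
B,b=load('b1')
for n,p,q in [('trayNL',(210,102),(24,143)),('trayNR',(393,95),(199,138)),('blockNR',(487,246),(310,282))]:
    x,e=tri([(B,p),(M,q)]);print(n,np.round(x,4),round(e*1000,1))
```

```text
rimRL [ 0.6639 -0.0715  0.0766] 0.0
rimRR [ 0.6639 -0.3535  0.0549] 0.3
rimFR [ 0.422  -0.3586  0.0498] 0.1
rimFL [ 0.4293 -0.0745  0.0616] 0.3
butt [ 0.6131 -0.2372  0.0587] 1.4
tip [ 0.4594 -0.1579  0.0452] 0.3
barL [ 0.7006 -0.0867  0.0866] 0.5
barR [ 0.6989 -0.3401  0.0916] 0.6
led [ 0.6314 -0.0337  0.1348] 0.0
conFR [ 0.6086 -0.0634  0.1321] 0.1
frameFR [ 0.6642 -0.0363  0.134 ] 0.4
frameBR [ 0.7205 -0.0359  0.1325] 0.1
frameFL [0.663  0.0024 0.1396] 0.4
frameBL [0.719  0.0018 0.1394] 0.1
wheelF [0.659  0.0526 0.1116] 0.4
wheelB [0.7241 0.0437 0.1377] 0.2
trayNL [0.6164 0.3578 0.0115] 1.1
trayNR [0.6239 0.1297 0.016 ] 0.1
blockNR [ 0.429  -0.0099  0.0248] 1.7
```

View pics/b1c.png

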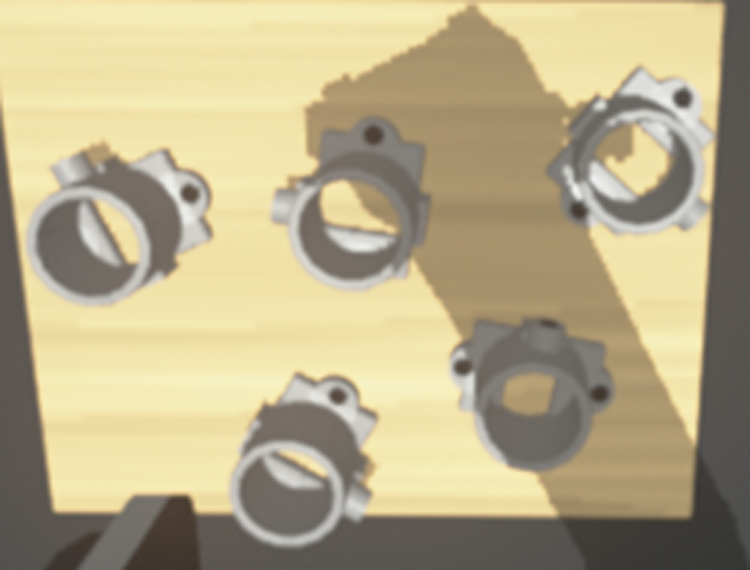

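The enlarged view gives these rim centres: (90,245), (352,230), (641,170), (533,415) and (288,494). Ear holes are at (190,193), (374,134), (682,98) and (579,210), (463,367) and (600,394), and (339,396).

Run:
```python
from h import *
B,_=load('b1')
f=lambda p:(p[0]/3+150,p[1]/3+135)
C=[((90,245),[(190,193)]),((352,230),[(374,134)]),((641,170),[(682,98),(579,210)]),((533,415),[(463,367),(600,394)]),((288,494),[(339,396)])]
for i,(rc,hs) in enumerate(C):
    H=onz(B,[f(h) for h in hs],.015)[:,:2]
    if len(hs)==2:
        mid=H.mean(0);o,d=ray(B,f(rc));k=np.linalg.lstsq(d[0,:2,None],mid-o[:2],rcond=None)[0][0];print('axis',np.round(mid,4),'rim z',round(o[2]+k*d[0,2],4),'hole span',round(np.linalg.norm(H[0]-H[1]),4))
    for z in(.061,.070):
        a=onz(B,f(rc),z)[0,:2];e=H[0]-a;print(i+1,z,np.round(a,4),'ear d',round(np.linalg.norm(e),4),'ang',round(np.degrees(np.arctan2(e[1],e[0])),1))
G,_=load('g1');M,_=load('m1')
print('grate rim g1',np.round(onz(G,[(198,101),(452,102),(435,293),(222,292)],.057)[:,:2],4).tolist());print('m1',np.round(onz(M,[(363,102),(608,103),(567,293),(358,292)],.057)[:,:2],4).tolist())
print('tray',np.round(onz(B,[(210,102),(393,95),(204,36),(391,31)],.016)[:,:2],4).tolist())
print('handle ends z.066',np.round(onz(G,[(349,147),(312,216)],.056)[:,:2],4).tolist(),np.round(onz(M,[(501,150),(456,218)],.056)[:,:2],4).tolist(),'tip',np.round(onz(G,(286,266),.056),4),np.round(onz(M,(420,266),.056),4))
```

```text
1 0.061 [0.4798 0.3919] ear d 0.0315 ang -67.1
1 0.07 [0.4822 0.3882] ear d 0.0273 ang -68.6
2 0.061 [0.4866 0.2838] ear d 0.0326 ang -7.7
2 0.07 [0.4888 0.2824] ear d 0.0302 ang -5.7
axis [0.51   0.1664] rim z 0.0538 hole span 0.0666
3 0.061 [0.5118 0.1665] ear d 0.032 ang -43.5
3 0.07 [0.5135 0.1676] ear d 0.0316 ang -46.9
axis [0.4026 0.2089] rim z 0.0558 hole span 0.0662
4 0.061 [0.4049 0.209 ] ear d 0.0326 ang 82.2
4 0.07 [0.4088 0.2092] ear d 0.0322 ang 89.0
5 0.061 [0.3666 0.317 ] ear d 0.0324 ang -30.9
5 0.07 [0.3712 0.315 ] ear d 0.0273 ang -32.2
grate rim g1 [[0.665, -0.0653], [0.6641, -0.3528], [0.4254, -0.3561], [0.4266, -0.0731]]
m1 [[0.6649, -0.0737], [0.6636, -0.3519], [0.4257, -0.3532], [0.4274, -0.075]]
tray [[0.6151, 0.3562], [0.624, 0.1297], [0.6883, 0.3568], [0.6943, 0.1365]]
handle ends z.066 [[0.6143, -0.2374], [0.5306, -0.1933]] [[0.6115, -0.2385], [0.5286, -0.1945]] tip [[ 0.4635 -0.159   0.056 ]] [[ 0.4641 -0.1547  0.056 ]]
```

The casting height comes out at about 55 mm, with the rims at z 0.061. The grate centre is (0.5455,-0.2135), and the scraper's grip point is about (0.556,-0.207) with its axis at 152°. First I'll fetch the scraper.

```bash
python3 -m pendant '[0,0,0.05,0.1,0.9,0,85, 0,0,0.12,0.2,2.1,0.3,85, 0,0,0.2,0.3,3.4,0.6,85, 0,0,0.3,0.4,4.7,1,80, 0,0,0.4,0.6,6,1.5,75, 0,0,0.489,0.8,7.3,2,70, 0,0,0.489,1,8.6,2.5,60, 0,0,0.489,1.1,9.9,3,60, 0,0,0.489,1.3,11.2,3.5,60, 0,0,0.489,1.33,12.4,4,60]'>/dev/null
python3 -m pendant '[0,0,0,-0.4,0.9,0.3,60, 0,0,0,-0.8,1.5,1,60, 0,0,0,-0.8,1.5,1.6,60, 0,0,0,-0.8,1.5,2.2,60, 0,0,0,-0.8,1.5,2.8,60, 0,0,0,-0.8,1.5,3.1,60, 0,0,0,-0.8,1.5,3.3,60, 0,0,0,-0.8,1.5,3.4,60, 0,0,0,-0.8,1.5,3.4,60, 0,0,0,-0.8,1.5,3.4,60]'>/dev/null
python3 - <<'E'
from h import *
s=st();print(np.round(s['joint_pos'],2));c,im=snap('wrist','s1')
delta([.5558,-.2073,.050],np.radians(-28))
print(np.round(proj(c,[[.613,-.238,.067],[.5295,-.194,.067],[.5558,-.2073,.067],[.4638,-.157,.056]])))
cv2.imwrite('pics/s1v.png',im)
E
```

```text
t 5.25 pos [ 0.5146 -0.1851  0.1301] w 0.06 gf 0.0 F [0.  0.5 0.2]
[ 0.26  0.58  0.07  1.85 -0.06  0.72 -1.7 ]
turn [-0.    -0.002 -0.001] shift [1.55 0.02 2.68]
[[322.  50.]
 [322. 226.]
 [321. 176.]
 [319. 328.]]
```

View pics/s1v.png

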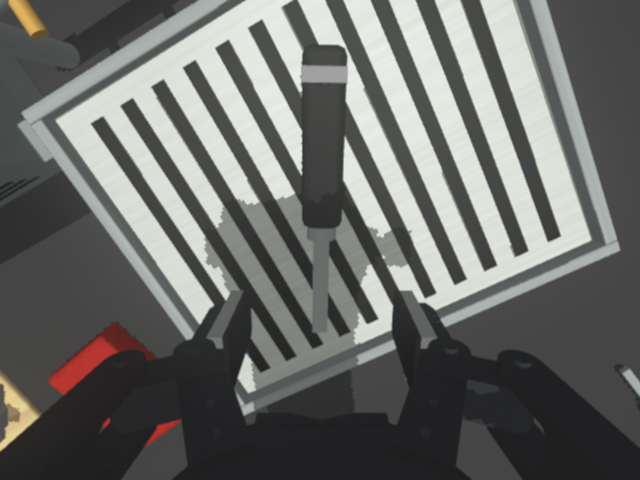

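The handle lies centred in column, from (322,46) to (320,225), as predicted. Now I'll grasp it and lift.

```bash
python3 -m pendant '[0,0,0,0.8,0,0,60, 0,0,0,1.3,0,0.3,60, 0,0,0,1.55,0,0.8,60, 0,0,0,1.55,0,1.4,60, 0,0,0,1.55,0,2,60, 0,0,0,1.55,0,2.4,60, 0,0,0,1.55,0,2.6,60, 0,0,0,1.55,0,2.68,60, 0,0,0,1.55,0,2.68,60, 0,0,0,1.55,0,2.68,40]' 40
python3 -m pendant '[0,0,0,0,0,0,15, 0,0,0,0,0,0,10, 0,0,0,0,0,0,10, 0,0,0,0,0,0,10, 0,0,0,0,0,0,10, 0,0,0,0,0,0,10, 0,0,0,0,0,-0.3,10, 0,0,0,0,0,-1,10, 0,0,0,0,0,-2,10, 0,0,0,0,0,-3,10]' 40
python3 -c "
from h import *
delta([.658,.265,.16],np.radians(91.9))"
```

```text
t: 6.13
tool_pos: [0.5558, -0.2066, 0.0498]
tool_rot: [[0.883, -0.47, 0.002], [-0.47, -0.883, -0.001], [0.002, -0.0, -1.0]]
wrist_force: [-0.1, 1.3, 0.4]
gripper_width: 0.0495
gripper_force: 0.0
t: 6.97
tool_pos: [0.5539, -0.2058, 0.1391]
tool_rot: [[0.883, -0.47, -0.003], [-0.47, -0.883, 0.001], [-0.004, 0.0, -1.0]]
wrist_force: [0.7, 0.2, -0.6]
gripper_width: 0.0229
gripper_force: 40.2
turn [-0.003  0.003 -2.093] shift [ -4.31 -15.48  -0.69]
```

```bash
python3 -m pendant '[0,0,-0.1,0,0,-1,10, 0,0,-0.22,-0.1,-0.3,-2.1,10, 0,0,-0.34,-0.3,-1,-3,10, 0,0,-0.46,-0.6,-2,-3.5,10, 0,0,-0.58,-0.9,-3,-3.6,10, 0,0,-0.7,-1.2,-4.2,-3.6,10, 0,0,-0.82,-1.5,-5.4,-3.6,10, 0,0,-0.94,-1.8,-6.6,-3.6,10, 0,0,-1.06,-2.2,-7.8,-3.6,10, 0,0,-1.1,-2.5,-8.8,-3.6,10]'>/dev/null
python3 -c "
from h import *
delta([.658,.265,.15],np.radians(91.9))"
```

```text
turn [-0.002 -0.001 -0.986] shift [ 5.1  -4.54  3.24]
```

```bash
python3 -m pendant '[0,0,-0.12,0.6,-0.5,0,10, 0,0,-0.24,1.4,-1.2,0,10, 0,0,-0.36,2.2,-1.9,0,10, 0,0,-0.48,3,-2.6,0,10, 0,0,-0.6,3.7,-3.3,0.2,10, 0,0,-0.72,4.4,-3.9,0.6,10, 0,0,-0.84,4.9,-4.3,1.2,10, 0,0,-0.94,5.1,-4.54,1.8,10, 0,0,-0.986,5.1,-4.54,2.3,10, 0,0,-0.986,5.1,-4.54,2.6,10]'>/dev/null
python3 - <<'E'
from h import *
s=st();print(np.round(s['joint_pos'],2));c,im=snap('wrist','t1');delta([.658,.265,.011],np.radians(91.9))
for a in (0,):
    c2,im2=snap('scene','t1s')
E
```

```text
t 8.63 pos [0.6584 0.2614 0.1659] w 0.0229 gf 40.2 F [ 0.6 -0.5 -0.9]
[-0.18  0.81 -0.46  1.29  0.36  1.13 -0.65]
turn [-0.007  0.004 -0.008] shift [0.19 0.03 5.12]
```

View pics/t1.png

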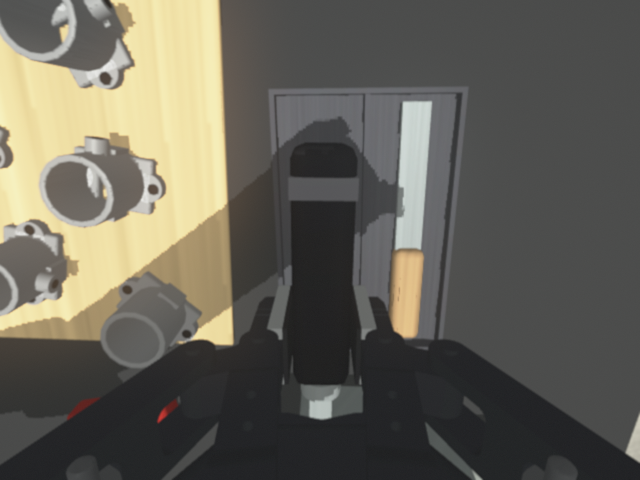

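The wrist view shows the scraper held, the empty slot between the near wall at x≈272 and the divider at x≈363, and the file beyond it. I'll check the slot's position.

Run:
```python
from h import *
c,im=load('t1')
print(np.round(onz(c,[(271,91),(278,230),(363,93),(467,89),(443,335)],.016)[:,:2],4).tolist())
delta([.658,.265,.011],np.radians(91.9))
```

```text
[[0.6171, 0.3579], [0.6217, 0.2487], [0.6864, 0.3585], [0.7642, 0.3636], [0.7737, 0.1521]]
turn [-0.005  0.003 -0.009] shift [ 0.2  -0.01  5.18]
```

```bash
python3 -m pendant '[0,0,0,0.1,0,0.6,10, 0,0,0,0.2,0,1.6,10, 0,0,0,0.2,0,2.7,10, 0,0,0,0.2,0,3.6,10, 0,0,0,0.2,0,4.3,10, 0,0,0,0.2,0,4.8,10, 0,0,0,0.2,0,5,10, 0,0,0,0.2,0,5.1,10, 0,0,0,0.2,0,5.2,10, 0,0,0,0.2,0,5.2,10]'
python3 -m pendant '[0,0,0,0,0,0.03,10, 0,0,0,0,0,0.03,10, 0,0,0,0,0,0.03,28, 0,0,0,0,0,0.03,33, 0,0,0,0,0,0,33, 0,0,0,0,0,0,33, 0,0,0,0,0,-0.5,33, 0,0,0,0,0,-1.5,33, 0,0,0,0,0,-2.7,33, 0,0,0,0,0,-4,33]'
python3 -m pendant '[0,0,0,-0.5,0,-0.5,40, 0,0,0,-1.5,-0.5,-0.8,60, 0,0,0,-2.5,-1.1,-1,80, 0,0,0,-3,-2,-1,85, 0,0,0,-3,-2.4,-1,85, 0,0,0,-3,-2.4,-1,85, 0,0,0,-3,-2.4,-1,85, 0,0,0,-3,-2.4,-1,85, 0,0,0,-3,-2.4,-1,85, 0,0,0,-3,-2.4,-1,85]'
python3 - <<'E'
from h import *
s=st();print(np.round(s['joint_pos'],2));snap('wrist','b2')
E
```

```text
t: 9.57
tool_pos: [0.6609, 0.2677, 0.0142]
tool_rot: [[-0.026, 1.0, 0.002], [1.0, 0.026, 0.001], [0.001, 0.002, -1.0]]
wrist_force: [-0.6, -0.3, -1.6]
gripper_width: 0.0231
gripper_force: 40.2
t: 10.4
tool_pos: [0.6593, 0.2669, 0.1342]
tool_rot: [[-0.026, 1.0, -0.002], [1.0, 0.026, -0.001], [-0.001, -0.002, -1.0]]
wrist_force: [0.7, 0.2, -0.1]
gripper_width: 0.0328
gripper_force: 0.0
t: 11.23
tool_pos: [0.5911, 0.1761, 0.1628]
tool_rot: [[-0.026, 1.0, 0.0], [1.0, 0.026, 0.001], [0.001, 0.0, -1.0]]
wrist_force: [0.0, 0.1, -0.9]
gripper_width: 0.0851
gripper_force: 0.0
t 11.23 pos [0.5911 0.1761 0.1628] w 0.0851 gf 0.0 F [ 0.   0.1 -0.9]
[-0.04  0.67 -0.48  1.6   0.36  0.96 -0.62]
```

View pics/b2.png

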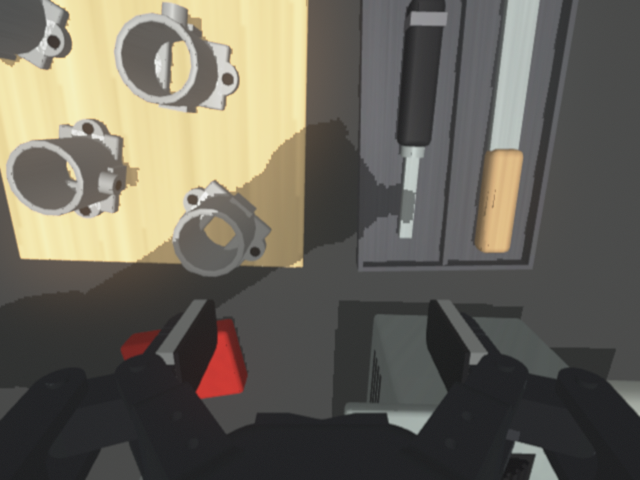

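The scraper lies in the near half of the tray, at (425,10)–(405,238). I'll refine three castings from their rim centres at (209,234), (158,61) and (46,177), and C3's and C4's ear directions from the hole pairs (196,199)/(255,252) and (90,127)/(84,211).

Run:
```python
from h import *
c,im=load('b2')
for n,rc,hs in [('C3',(209,234),[(194,199),(255,252)]),('C2',(158,61),[(228,79)]),('C4',(46,177),[(89,128),(84,211)])]:
    a=onz(c,rc,.061)[0,:2];H=onz(c,hs,.015)[:,:2];e=H[0]-(H[1] if len(hs)>1 else a);print(n,np.round(a,4),np.round(H.mean(0),4),'len',round(np.linalg.norm(e),4),'ang',round(np.degrees(np.arctan2(e[1],e[0])),1))
B,_=load('b1');f=lambda p:(p[0]/3+150,p[1]/3+135)
for h in [((682,98),(579,210)),((463,367),(600,394))]:
    H=onz(B,[f(p) for p in h],.015);e=(H[0]-H[1]);print(round(np.degrees(np.arctan2(e[1],e[0])),1))
delta([.511,.1665,.13],np.radians(90-46))
```

```text
C3 [0.512 0.174] [0.5114 0.1667] len 0.0659 ang 137.4
C2 [0.4877 0.2848] [0.5193 0.2803] len 0.0319 ang -8.2
C4 [0.4048 0.2112] [0.4033 0.2095] len 0.0676 ang 77.4
-41.2
78.3
turn [-0.    -0.     0.829] shift [-0.25 -2.67  1.09]
```

```bash
python3 -m pendant '[0,0,0.12,0,-0.5,0,80, 0,0,0.24,-0.1,-1.2,0.2,76, 0,0,0.36,-0.2,-2,0.5,74, 0,0,0.48,-0.2,-2.5,0.8,74, 0,0,0.6,-0.2,-2.67,1,74, 0,0,0.72,-0.2,-2.67,1.09,74, 0,0,0.76,-0.2,-2.67,1.09,74, 0,0,0.76,-0.2,-2.67,1.09,74, 0,0,0.76,-0.2,-2.67,1.09,74, 0,0,0.76,-0.2,-2.67,1.09,74]'>/dev/null
python3 - <<'E'
from h import *
s=st();print(np.round(s['joint_pos'],2));delta([.5112,.168,.022],np.radians(48))
c,im=snap('wrist','c3')
E
```

```text
t 12.12 pos [0.5108 0.1676 0.1302] w 0.0744 gf 0.0 F [0.6 0.1 1.3]
[-0.18  0.58 -0.26  1.86  0.22  0.73 -1.3 ]
turn [-0. -0.  0.] shift [0.02 0.   3.61]
```

View pics/c3.png

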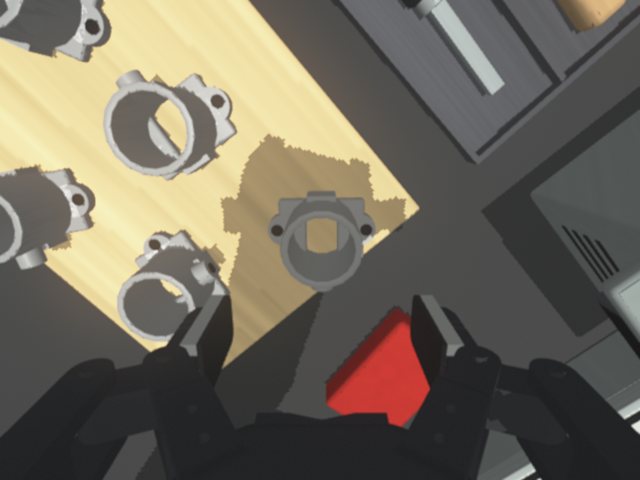

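The ears sit level at (277,230) and (366,230), centred under the gripper. Now I'll grasp and lift.

```bash
python3 -m pendant '[0,0,0,0,0,0.4,74, 0,0,0,0,0,1.2,74, 0,0,0,0,0,2,74, 0,0,0,0,0,2.7,74, 0,0,0,0,0,3.2,74, 0,0,0,0,0,3.5,74, 0,0,0,0,0,3.6,74, 0,0,0,0,0,3.6,60, 0,0,0,0,0,3.6,45, 0,0,0,0,0,3.6,40]' 50
python3 -m pendant '[0,0,0,0,0,0,40, 0,0,0,0,0,0,40, 0,0,0,0,0,0,40, 0,0,0,0,0,-0.3,40, 0,0,0,0,0,-1.2,40, 0,0,0,0,0,-2.4,40, 0,0,0,0,0,-3.6,40, 0,0,0,0,0,-4.8,40, 0,0,0,0,0,-5.7,40, 0,0,0,0,0,-6,40]' 50
python3 -c "
from h import *
st();delta([.6005,-.1315,.2],np.radians(90))"
```

```text
t: 13.0
tool_pos: [0.5112, 0.1677, 0.0233]
tool_rot: [[0.67, 0.743, 0.002], [0.743, -0.67, 0.001], [0.002, 0.001, -1.0]]
wrist_force: [0.4, 0.0, -3.3]
gripper_width: 0.0501
gripper_force: 52.5
t: 13.83
tool_pos: [0.5122, 0.1681, 0.2069]
tool_rot: [[0.67, 0.742, 0.008], [0.742, -0.67, 0.003], [0.007, 0.004, -1.0]]
wrist_force: [0.3, 0.5, -3.0]
gripper_width: 0.05
gripper_force: 53.3
t 13.83 pos [0.5122 0.1681 0.2069] w 0.05 gf 53.3 F [ 0.3  0.5 -3. ]
turn [ 0.006 -0.005 -0.734] shift [-5.45  8.87  0.23]
```

```bash
python3 -m pendant '[0,0,-0.1,-0.5,0.8,0,40, 0,0,-0.22,-1.2,2,0,40, 0,0,-0.34,-1.9,3.2,0,40, 0,0,-0.46,-2.6,4.4,0.1,40, 0,0,-0.58,-3.3,5.5,0.2,40, 0,0,-0.7,-4,6.6,0.2,40, 0,0,-0.734,-4.7,7.6,0.2,40, 0,0,-0.734,-5.2,8.4,0.2,40, 0,0,-0.734,-5.45,8.87,0.2,40, 0,0,-0.734,-5.45,8.87,0.2,40]' >/dev/null
python3 - <<'E'
from h import *
st();delta([.6005,-.1315,.062],np.radians(90));snap('wrist','p3')
E
```

```text
t 14.67 pos [ 0.598  -0.1385  0.194 ] w 0.0504 gf 53.0 F [-0.  -0.8 -2.9]
turn [-0.003  0.003 -0.008] shift [0.25 0.09 4.4 ]
```

View pics/p3.png

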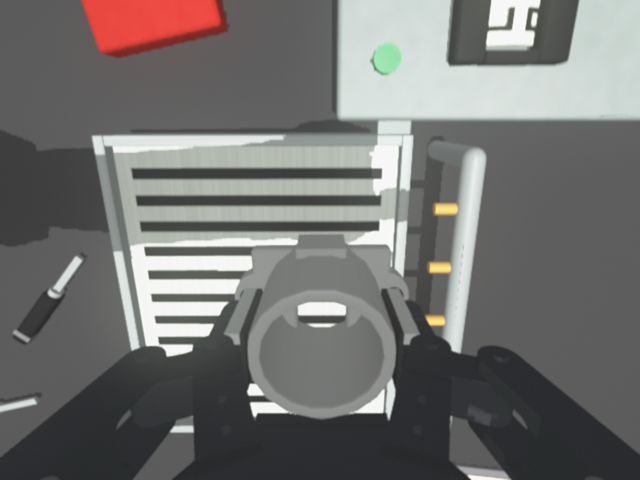

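```bash
python3 -m pendant '[0,0,0,0.15,0,0.5,40, 0,0,0,0.25,0.09,1.5,40, 0,0,0,0.25,0.09,2.5,40, 0,0,0,0.25,0.09,3.3,40, 0,0,0,0.25,0.09,3.8,40, 0,0,0,0.25,0.09,4.1,40, 0,0,0,0.25,0.09,4.3,40, 0,0,0,0.25,0.09,4.38,40, 0,0,0,0.25,0.09,4.42,40, 0,0,0,0.25,0.09,4.42,40]'
python3 -m pendant '[0,0,0,0,0,0.03,40, 0,0,0,0,0,0.03,55, 0,0,0,0,0,0.03,66, 0,0,0,0,0,0.03,66, 0,0,0,0,0,0,66, 0,0,0,0,0,-0.5,66, 0,0,0,0,0,-1.5,66, 0,0,0,0,0,-2.6,66, 0,0,0,0,0,-3.6,66, 0,0,0,0,0,-4.3,66]'
python3 -c "
from h import *
st();snap('wrist','p3b');delta([.487,.284,.2],np.radians(82))"
```

```text
t: 15.55
tool_pos: [0.602, -0.1244, 0.0645]
tool_rot: [[-0.0, 1.0, 0.002], [1.0, 0.0, 0.0], [0.0, 0.002, -1.0]]
wrist_force: [0.1, -0.5, -2.8]
gripper_width: 0.0502
gripper_force: 53.2
t: 16.38
tool_pos: [0.6026, -0.1246, 0.1963]
tool_rot: [[-0.0, 1.0, 0.005], [1.0, 0.0, -0.0], [-0.0, 0.005, -1.0]]
wrist_force: [-0.7, 0.1, 0.4]
gripper_width: 0.0657
gripper_force: 0.0
t 16.38 pos [ 0.6026 -0.1246  0.1963] w 0.0657 gf 0.0 F [-0.7  0.1  0.4]
turn [0.012 0.001 0.139] shift [13.62 -3.93 -0.06]
```

```bash
cat > holes.py <<'E'
from h import *
import sys
def holes(tag):
    c,im=load(tag);g=cv2.cvtColor(im,cv2.COLOR_BGR2GRAY)
    bh=cv2.morphologyEx(g,cv2.MORPH_BLACKHAT,cv2.getStructuringElement(cv2.MORPH_ELLIPSE,(19,19)))
    out=[]
    for t in(25,35,50):
        n,l,s,ce=cv2.connectedComponentsWithStats((bh>t).astype('uint8'))
        for i in range(1,n):
            x,y,w,h,a=s[i]
            if 40<a<200 and .6<w/h<1.7 and a>.6*w*h and 180<ce[i][0]<460 and 130<ce[i][1]<330 and not any(np.hypot(*(ce[i]-o))<5 for o in out): out.append(ce[i])
    for p in out: print('hole px',np.round(p,1),'world',np.round(onz(c,p,.015)[0,:2],4))
    for i in range(len(out)):
        for j in range(i):
            P=onz(c,[out[i],out[j]],.015)[:,:2];d=P[0]-P[1];L=np.linalg.norm(d)
            if abs(L-.066)<.004:
                a=(np.degrees(np.arctan2(d[1],d[0]))+90)%180-90;print('PAIR axis',np.round(P.mean(0),4),'L',round(L,4),'ang',round(a,1));delta([*P.mean(0),.022],np.radians(90+a))
if __name__=='__main__':
    holes(sys.argv[1]) if sys.argv[1:] else None
E
python3 holes.py c3
python3 -m pendant '[0,0,0.03,0.6,-0.2,0,74, 0,0,0.06,1.7,-0.5,0,74, 0,0,0.1,3,-0.9,0,74, 0,0,0.139,4.3,-1.2,0,74, 0,0,0.139,5.6,-1.6,0,74, 0,0,0.139,6.9,-2,0,74, 0,0,0.139,8.2,-2.4,0,74, 0,0,0.139,9.5,-2.7,0,74, 0,0,0.139,10.8,-3.1,0,74, 0,0,0.139,12,-3.4,0,74]'>/dev/null
python3 -m pendant '[0,0,0,0.9,-0.2,0.2,74, 0,0,0,1.3,-0.3,0.8,74, 0,0,0,1.5,-0.3,1.4,74, 0,0,0,1.5,-0.3,1.9,74, 0,0,0,1.5,-0.3,2.2,74, 0,0,0,1.5,-0.3,2.2,74, 0,0,0,1.5,-0.3,2.2,74, 0,0,0,1.5,-0.3,2.2,74, 0,0,0,1.5,-0.3,2.2,74, 0,0,0,1.5,-0.3,2.2,74]'>/dev/null
python3 - <<'E'
from holes import *
st();snap('wrist','c2');delta([.487,.284,.022],np.radians(82));holes('c2')
E
```

```text
hole px [276.7 230.2] world [0.4858 0.1888]
hole px [365.6 229.5] world [0.5353 0.1451]
hole px [417.  301.9] world [0.5273 0.072 ]
PAIR axis [0.5105 0.167 ] L 0.0661 ang -41.4
turn [ 0.012 -0.003  0.723] shift [ 9.73 -3.22  5.89]
t 18.1 pos [0.4972 0.2811 0.1277] w 0.0742 gf 0.0 F [ 0.3 -0.4  0.4]
turn [ 0.001 -0.001  0.   ] shift [ 0.05 -0.35  3.52]
hole px [260.1 225.3] world [0.4537 0.2907]
hole px [350.5 227.1] world [0.5191 0.2801]
hole px [216.1 291.3] world [0.4099 0.2431]
hole px [225.6 300.8] world [0.4154 0.2341]
hole px [417.2 301.8] world [0.564  0.2124]
PAIR axis [0.4864 0.2854] L 0.0663 ang -9.2
turn [ 0.001 -0.001  0.021] shift [ 0.09 -0.38  3.52]
PAIR axis [0.4318 0.2669] L 0.0647 ang 47.4
turn [ 0.002 -0.    -0.966] shift [-0.77 -2.09  3.51]
PAIR axis [0.4345 0.2624] L 0.0683 ang 55.9
turn [ 0.002 -0.    -1.116] shift [-0.91 -1.98  3.51]
```

```bash
python3 -m pendant '[0,0,0.02,0.08,-0.38,0.2,74, 0,0,0.02,0.08,-0.38,1,74, 0,0,0.02,0.08,-0.38,1.9,74, 0,0,0.02,0.08,-0.38,2.7,74, 0,0,0.02,0.08,-0.38,3.2,74, 0,0,0.02,0.08,-0.38,3.45,74, 0,0,0.02,0.08,-0.38,3.52,74, 0,0,0.02,0.08,-0.38,3.52,60, 0,0,0.02,0.08,-0.38,3.52,45, 0,0,0.02,0.08,-0.38,3.52,40]' 50
python3 -m pendant '[0,0,0,0,0,0,40, 0,0,0,0,0,0,40, 0,0,0,0,0,-0.3,40, 0,0,0,0,0,-1.2,40, 0,0,0,0,0,-2.4,40, 0,0,0,0,0,-3.6,40, 0,0,0,0,0,-4.8,40, 0,0,0,0,0,-5.7,40, 0,0,0,0,0,-6,40, 0,0,0,0,0,-6,40]' 50
python3 -c "
from h import *
st();delta([.6005,-.2135,.2],np.radians(90))"
```

```text
t: 18.98
tool_pos: [0.4864, 0.2857, 0.0224]
tool_rot: [[0.158, 0.987, 0.002], [0.987, -0.158, 0.002], [0.002, 0.002, -1.0]]
wrist_force: [-0.7, 0.3, 2.4]
gripper_width: 0.0498
gripper_force: 53.3
t: 19.82
tool_pos: [0.4865, 0.2855, 0.2034]
tool_rot: [[0.159, 0.987, 0.004], [0.987, -0.159, 0.002], [0.003, 0.004, -1.0]]
wrist_force: [0.4, -0.2, -3.1]
gripper_width: 0.0501
gripper_force: 53.3
t 19.82 pos [0.4865 0.2855 0.2034] w 0.0501 gf 53.3 F [ 0.4 -0.2 -3.1]
turn [ 0.004 -0.003 -0.159] shift [-15.82   6.39   0.09]
```

```bash
python3 -m pendant '[0,0,-0.04,-0.6,0.2,0,40, 0,0,-0.08,-1.6,0.6,0,40, 0,0,-0.12,-2.8,1.1,0,40, 0,0,-0.159,-4,1.6,0,40, 0,0,-0.159,-5.3,2.1,0,40, 0,0,-0.159,-6.6,2.7,0,40, 0,0,-0.159,-7.9,3.2,0,40, 0,0,-0.159,-9.2,3.7,0,40, 0,0,-0.159,-10.5,4.2,0,40, 0,0,-0.159,-11.8,4.77,0,40]' >/dev/null
python3 -m pendant '[0,0,0,-1.2,0.3,0,40, 0,0,0,-2.3,0.5,0,40, 0,0,0,-3.2,0.7,0,40, 0,0,0,-3.9,0.9,0,40, 0,0,0,-4.2,0.97,0.2,40, 0,0,0,-4.23,0.97,0.6,40, 0,0,0,-4.23,0.97,1,40, 0,0,0,-4.23,0.97,1,40, 0,0,0,-4.23,0.97,1,40, 0,0,0,-4.23,0.97,1,40]' >/dev/null
python3 -c "
from h import *
st();delta([.6005,-.2135,.0615],np.radians(90))"
```

```text
t 21.48 pos [ 0.5995 -0.2092  0.1709] w 0.0502 gf 53.1 F [ 0.9  0.2 -2.2]
turn [-0.    -0.001  0.003] shift [-0.15  0.04  3.65]
```

```bash
python3 -m pendant '[0,0,0,-0.15,0.04,0.5,40, 0,0,0,-0.15,0.04,1.4,40, 0,0,0,-0.15,0.04,2.2,40, 0,0,0,-0.15,0.04,2.9,40, 0,0,0,-0.15,0.04,3.3,40, 0,0,0,-0.15,0.04,3.5,40, 0,0,0,-0.15,0.04,3.6,40, 0,0,0,-0.15,0.04,3.65,40, 0,0,0,-0.15,0.04,3.67,40, 0,0,0,-0.15,0.04,3.67,40]'
python3 -m pendant '[0,0,0,0,0,0.02,45, 0,0,0,0,0,0.02,55, 0,0,0,0,0,0.02,66, 0,0,0,0,0,0.02,66, 0,0,0,0,0,0,66, 0,0,0,0,0,-0.5,66, 0,0,0,0,0,-1.5,66, 0,0,0,0,0,-2.6,66, 0,0,0,0,0,-3.6,66, 0,0,0,0,0,-4.3,66]'
python3 -m pendant '[0,0,0.1,0.6,-0.1,-0.2,74, 0,0,0.2,1.7,-0.4,-0.2,74, 0,0,0.3,3,-0.6,-0.2,74, 0,0,0.42,4.3,-0.9,-0.2,74, 0,0,0.53,5.6,-1.1,-0.2,74, 0,0,0.65,6.9,-1.4,-0.2,74, 0,0,0.77,8.2,-1.7,-0.2,74, 0,0,0.89,9.5,-1.9,-0.2,74, 0,0,1,10.8,-2.2,-0.2,74, 0,0,1.1,12,-2.4,-0.2,74]' >/dev/null
python3 -c "
from h import *
st();delta([.48,.392,.13],np.radians(23))"
```

```text
t: 22.32
tool_pos: [0.6014, -0.2162, 0.0622]
tool_rot: [[0.0, 1.0, 0.002], [1.0, -0.0, -0.001], [-0.001, 0.002, -1.0]]
wrist_force: [0.2, 0.8, -2.9]
gripper_width: 0.0503
gripper_force: 53.2
t: 23.15
tool_pos: [0.6019, -0.216, 0.1936]
tool_rot: [[-0.0, 1.0, 0.005], [1.0, 0.0, -0.001], [-0.001, 0.005, -1.0]]
wrist_force: [0.0, -0.2, 0.2]
gripper_width: 0.0662
gripper_force: 0.0
t 23.98 pos [0.5275 0.1468 0.1966] w 0.0738 gf 0.0 F [1.  0.5 1. ]
turn [-0.001 -0.001  0.066] shift [ 2.27 -8.01  2.23]
```

```bash
python3 -m pendant '[0,0,0.03,0.3,-1.2,0,74, 0,0,0.066,0.6,-2.4,0,74, 0,0,0.066,1,-3.6,0,74, 0,0,0.066,1.4,-4.8,0.2,74, 0,0,0.066,1.7,-6,0.6,74, 0,0,0.066,2,-7,1.2,74, 0,0,0.066,2.2,-7.6,1.8,74, 0,0,0.066,2.2,-7.7,2.2,74, 0,0,0.066,2.2,-7.7,2.2,74, 0,0,0.066,2.2,-7.7,2.2,74]' >/dev/null
python3 -m pendant '[0,0,0,0,0,0,74, 0,0,0,0,0,0,74, 0,0,0,0,0,0,74, 0,0,0,0,0,0,74, 0,0,0,0,0,0,74, 0,0,0,0,0,0,74, 0,0,0,0,0,0,74, 0,0,0,0,0,0,74, 0,0,0,0,0,0,74, 0,0,0,0,0,0,74]' >/dev/null
python3 - <<'E'
from holes import *
st();snap('wrist','c1');delta([.48,.392,.022],np.radians(23));holes('c1')
E
```

```text
t 25.65 pos [0.4825 0.3798 0.1299] w 0.074 gf 0.0 F [0.7 0.1 0.5]
turn [-0.     0.     0.004] shift [ 0.08 -0.41  3.6 ]
hole px [256.2 226.4] world [0.4655 0.4246]
hole px [346.5 225.7] world [0.4924 0.3634]
hole px [225.  302.9] world [0.3965 0.4255]
hole px [417.5 302.2] world [0.4573 0.2858]
PAIR axis [0.479 0.394] L 0.0668 ang -66.3
turn [-0.     0.    -0.009] shift [ 0.08 -0.48  3.6 ]
PAIR axis [0.431 0.425] L 0.0691 ang -0.8
turn [-0.     0.    -1.153] shift [-0.98 -2.06  3.6 ]
```

```bash
python3 -m pendant '[0,0,0,0.08,-0.45,0.2,74, 0,0,0,0.08,-0.46,1,74, 0,0,0,0.08,-0.46,1.9,74, 0,0,0,0.08,-0.46,2.7,74, 0,0,0,0.08,-0.46,3.2,74, 0,0,0,0.08,-0.46,3.5,74, 0,0,0,0.08,-0.46,3.6,74, 0,0,0,0.08,-0.46,3.6,60, 0,0,0,0.08,-0.46,3.6,45, 0,0,0,0.08,-0.46,3.6,40]' 50
python3 -m pendant '[0,0,0,0,0,0,40, 0,0,0,0,0,0,40, 0,0,0,0,0,-0.3,40, 0,0,0,0,0,-1.2,40, 0,0,0,0,0,-2.4,40, 0,0,0,0,0,-3.6,40, 0,0,0,0,0,-4.8,40, 0,0,0,0,0,-5.7,40, 0,0,0,0,0,-6,40, 0,0,0,0,0,-6,40]' 50
python3 -c "
from h import *
st();delta([.6005,-.2955,.2],np.radians(90))"
```

```text
t: 26.53
tool_pos: [0.4799, 0.3944, 0.0232]
tool_rot: [[0.919, 0.394, 0.002], [0.394, -0.919, 0.002], [0.002, -0.001, -1.0]]
wrist_force: [1.0, 0.6, -2.8]
gripper_width: 0.0501
gripper_force: 52.7
t: 27.37
tool_pos: [0.4803, 0.3941, 0.2049]
tool_rot: [[0.919, 0.394, 0.004], [0.394, -0.919, 0.004], [0.006, -0.002, -1.0]]
wrist_force: [0.5, -0.4, -3.4]
gripper_width: 0.0497
gripper_force: 53.2
t 27.37 pos [0.4803 0.3941 0.2049] w 0.0497 gf 53.2 F [ 0.5 -0.4 -3.4]
turn [ 0.002 -0.006 -1.166] shift [-5.37 22.71  0.1 ]
```

```bash
python3 -m pendant '[0,0,-0.1,-0.1,0.6,0,40, 0,0,-0.22,-0.4,1.7,0,40, 0,0,-0.34,-0.7,2.9,0,40, 0,0,-0.46,-1,4.1,0,40, 0,0,-0.58,-1.3,5.4,0,40, 0,0,-0.7,-1.6,6.7,0,40, 0,0,-0.82,-1.9,8,0,40, 0,0,-0.94,-2.2,9.3,0,40, 0,0,-1.06,-2.5,10.6,0,40, 0,0,-1.166,-2.8,11.9,0,40]' >/dev/null
python3 -c "
from h import *
st();delta([.6005,-.2955,.2],np.radians(90))"
```

```text
t 28.2 pos [0.5408 0.0297 0.1992] w 0.0499 gf 52.9 F [ 0.7  0.5 -3.3]
turn [-0.006  0.     0.006] shift [-10.85   1.93  -0.03]
```

```bash
python3 -m pendant '[0,0,0,-1.2,0.2,0,40, 0,0,0,-2.5,0.4,0,40, 0,0,0,-3.8,0.6,0,40, 0,0,0,-5.1,0.9,0,40, 0,0,0,-6.4,1.1,0,40, 0,0,0,-7.6,1.3,0,40, 0,0,0,-8.7,1.5,0,40, 0,0,0,-9.6,1.7,0,40, 0,0,0,-10.2,1.8,0,40, 0,0,0,-10.4,1.85,0.1,40]' >/dev/null
python3 -m pendant '[0,0,0,0,0,0.3,40, 0,0,0,0,0,0.6,40, 0,0,0,0,0,0.8,40, 0,0,0,0,0,1,40, 0,0,0,0,0,1,40, 0,0,0,0,0,1,40, 0,0,0,0,0,1,40, 0,0,0,0,0,1,40, 0,0,0,0,0,1,40, 0,0,0,0,0,1,40]' >/dev/null
python3 -c "
from h import *
st();delta([.6005,-.2955,.0615],np.radians(90))"
```

```text
t 29.87 pos [ 0.5984 -0.2799  0.1694] w 0.0499 gf 53.0 F [-0.6  1.  -2.7]
turn [ 0.001  0.    -0.   ] shift [-0.52  0.07  3.6 ]
```

```bash
python3 -m pendant '[0,0,0,-0.3,0.07,0.4,40, 0,0,0,-0.52,0.07,1.2,40, 0,0,0,-0.52,0.07,2,40, 0,0,0,-0.52,0.07,2.8,40, 0,0,0,-0.52,0.07,3.2,40, 0,0,0,-0.52,0.07,3.45,40, 0,0,0,-0.52,0.07,3.57,40, 0,0,0,-0.52,0.07,3.6,40, 0,0,0,-0.52,0.07,3.62,40, 0,0,0,-0.52,0.07,3.62,40]'
python3 -m pendant '[0,0,0,0,0,0.02,45, 0,0,0,0,0,0.02,55, 0,0,0,0,0,0.02,66, 0,0,0,0,0,0.02,66, 0,0,0,0,0,0,66, 0,0,0,0,0,-0.5,66, 0,0,0,0,0,-1.5,66, 0,0,0,0,0,-2.6,66, 0,0,0,0,0,-3.6,66, 0,0,0,0,0,-4.3,66]'
python3 -m pendant '[0,0,-0.1,0.6,-0.2,-0.2,74, 0,0,-0.2,1.6,-0.6,-0.2,74, 0,0,-0.3,2.8,-1.1,-0.2,74, 0,0,-0.42,4,-1.6,-0.2,74, 0,0,-0.54,5.2,-2,-0.2,74, 0,0,-0.66,6.4,-2.5,-0.2,74, 0,0,-0.78,7.6,-3,-0.2,74, 0,0,-0.9,8.8,-3.4,-0.2,74, 0,0,-1.02,10,-3.9,-0.2,74, 0,0,-1.1,11,-4.3,-0.2,74]' >/dev/null
python3 -c "
from h import *
st();delta([.4035,.2095,.13],np.radians(168))"
```

```text
t: 30.7
tool_pos: [0.6, -0.2958, 0.062]
tool_rot: [[0.0, 1.0, -0.001], [1.0, -0.0, -0.001], [-0.001, -0.001, -1.0]]
wrist_force: [-3.9, 1.0, 5.2]
gripper_width: 0.0498
gripper_force: 54.0
t: 31.53
tool_pos: [0.602, -0.2956, 0.1928]
tool_rot: [[-0.0, 1.0, 0.005], [1.0, 0.0, -0.001], [-0.001, 0.005, -1.0]]
wrist_force: [0.9, -1.1, 0.5]
gripper_width: 0.066
gripper_force: 0.0
t 32.37 pos [0.4705 0.0374 0.1958] w 0.0742 gf 0.0 F [ 0.3  0.5 -0.9]
turn [ 0.002  0.001 -0.254] shift [4.56 4.13 2.2 ]
```

```bash
python3 -m pendant '[0,0,-0.1,0.9,0.8,0,74, 0,0,-0.2,1.8,1.6,0,74, 0,0,-0.254,2.7,2.4,0.2,74, 0,0,-0.254,3.5,3.2,0.6,74, 0,0,-0.254,4.1,3.7,1.2,74, 0,0,-0.254,4.4,3.9,1.8,74, 0,0,-0.254,4.4,3.9,2.2,74, 0,0,-0.254,4.4,3.9,2.2,74, 0,0,-0.254,4.4,3.9,2.2,74, 0,0,-0.254,4.4,3.9,2.2,74]' >/dev/null
python3 -m pendant '[0,0,0,0,0,0,74, 0,0,0,0,0,0,74, 0,0,0,0,0,0,74, 0,0,0,0,0,0,74, 0,0,0,0,0,0,74, 0,0,0,0,0,0,74, 0,0,0,0,0,0,74, 0,0,0,0,0,0,74, 0,0,0,0,0,0,74, 0,0,0,0,0,0,74]' >/dev/null
python3 - <<'E'
from holes import *
s=st();print(np.round(s['joint_pos'],2));snap('wrist','c4');delta([.4035,.2095,.022],np.radians(168));holes('c4')
E
```

```text
t 34.03 pos [0.4067 0.1987 0.1293] w 0.0741 gf 0.0 F [ 0.3 -0.2 -0. ]
[ 0.03  0.58 -0.78  2.08  0.61  0.73  0.2 ]
turn [ 0.    -0.    -0.007] shift [0.18 0.33 3.58]
hole px [459.9 184.5] world [0.3954 0.3022]
hole px [291.  222.8] world [0.3971 0.1778]
hole px [381.3 221.2] world [0.4102 0.2429]
hole px [225.4 301.5] world [0.4486 0.1119]
hole px [417.4 302.2] world [0.4817 0.2598]
PAIR axis [0.4037 0.2104] L 0.0664 ang 78.7
turn [ 0.    -0.    -0.019] shift [0.18 0.36 3.58]
```

```bash
python3 -m pendant '[0,0,-0.02,0.18,0.35,0.2,74, 0,0,-0.02,0.18,0.35,1,74, 0,0,-0.02,0.18,0.35,1.9,74, 0,0,-0.02,0.18,0.35,2.7,74, 0,0,-0.02,0.18,0.35,3.2,74, 0,0,-0.02,0.18,0.35,3.5,74, 0,0,-0.02,0.18,0.35,3.58,74, 0,0,-0.02,0.18,0.35,3.58,60, 0,0,-0.02,0.18,0.35,3.58,45, 0,0,-0.02,0.18,0.35,3.58,40]' 50
python3 -m pendant '[0,0,0,0,0,0,40, 0,0,0,0,0,0,40, 0,0,0,0,0,-0.3,40, 0,0,0,0,0,-1.2,40, 0,0,0,0,0,-2.4,40, 0,0,0,0,0,-3.6,40, 0,0,0,0,0,-4.8,40, 0,0,0,0,0,-5.7,40, 0,0,0,0,0,-6,40, 0,0,0,0,0,-6,40]' 50
python3 -c "
from h import *
st();delta([.4905,-.2955,.2],np.radians(90))"
```

```text
t: 34.92
tool_pos: [0.4042, 0.2104, 0.0228]
tool_rot: [[-0.981, 0.196, 0.001], [0.196, 0.981, 0.001], [-0.001, 0.001, -1.0]]
wrist_force: [0.1, 0.8, -0.5]
gripper_width: 0.0495
gripper_force: 52.8
t: 35.75
tool_pos: [0.4045, 0.2105, 0.2038]
tool_rot: [[-0.981, 0.196, 0.004], [0.196, 0.981, 0.002], [-0.004, 0.002, -1.0]]
wrist_force: [1.0, -1.5, -4.5]
gripper_width: 0.0499
gripper_force: 53.6
t 35.75 pos [0.4045 0.2105 0.2038] w 0.0499 gf 53.6 F [ 1.  -1.5 -4.5]
turn [0.005 0.002 1.373] shift [ -6.12 -15.98   0.11]
```

```bash
python3 -m pendant '[0,0,0.1,-0.4,-0.5,0,40, 0,0,0.22,-1,-1.4,0,40, 0,0,0.34,-1.6,-2.4,0,40, 0,0,0.46,-2.2,-3.4,0,40, 0,0,0.58,-2.7,-4.5,0,40, 0,0,0.7,-3.2,-5.6,0,40, 0,0,0.82,-3.6,-6.8,0,40, 0,0,0.94,-4,-8,0,40, 0,0,1.06,-4.4,-9.2,0,40, 0,0,1.17,-4.8,-10.2,0,40]' >/dev/null
python3 -c "
from h import *
st();delta([.4905,-.2955,.17],np.radians(90))"
```

```text
t 36.58 pos [ 0.4826 -0.1216  0.1991] w 0.0498 gf 53.4 F [ 0.1  0.5 -3.1]
turn [-0.007 -0.     0.196] shift [-5.74 -0.86  0.97]
```

```bash
python3 -m pendant '[0,0,0.1,-1,-0.1,0,40, 0,0,0.196,-2,-0.3,0,40, 0,0,0.196,-3,-0.4,0.1,40, 0,0,0.196,-4,-0.6,0.2,40, 0,0,0.196,-4.8,-0.7,0.4,40, 0,0,0.196,-5.2,-0.8,0.6,40, 0,0,0.196,-5.4,-0.8,0.8,40, 0,0,0.196,-5.4,-0.8,0.97,40, 0,0,0.196,-5.4,-0.8,0.97,40, 0,0,0.196,-5.4,-0.8,0.97,40]' >/dev/null
python3 -m pendant '[0,0,0,0,0,0,40, 0,0,0,0,0,0,40, 0,0,0,0,0,0,40, 0,0,0,0,0,0,40, 0,0,0,0,0,0,40, 0,0,0,0,0,0,40, 0,0,0,0,0,0,40, 0,0,0,0,0,0,40, 0,0,0,0,0,0,40, 0,0,0,0,0,0,40]' >/dev/null
python3 -c "
from h import *
st();delta([.4905,-.2955,.0615],np.radians(90))"
```

```text
t 38.25 pos [ 0.4944 -0.2817  0.1728] w 0.0499 gf 53.3 F [-0.5 -0.  -3.7]
turn [-0.    -0.     0.008] shift [-0.46 -0.13  3.71]
```

```bash
python3 -m pendant '[0,0,0.008,-0.3,-0.13,0.4,40, 0,0,0.008,-0.46,-0.13,1.2,40, 0,0,0.008,-0.46,-0.13,2,40, 0,0,0.008,-0.46,-0.13,2.8,40, 0,0,0.008,-0.46,-0.13,3.3,40, 0,0,0.008,-0.46,-0.13,3.55,40, 0,0,0.008,-0.46,-0.13,3.68,40, 0,0,0.008,-0.46,-0.13,3.72,40, 0,0,0.008,-0.46,-0.13,3.73,40, 0,0,0.008,-0.46,-0.13,3.73,40]'
python3 -m pendant '[0,0,0,0,0,0.02,45, 0,0,0,0,0,0.02,55, 0,0,0,0,0,0.02,66, 0,0,0,0,0,0.02,66, 0,0,0,0,0,0,66, 0,0,0,0,0,-0.5,66, 0,0,0,0,0,-1.5,66, 0,0,0,0,0,-2.6,66, 0,0,0,0,0,-3.6,66, 0,0,0,0,0,-4.3,66]'
python3 -m pendant '[0,0,0.1,0.6,0.1,-0.2,74, 0,0,0.2,1.7,0.2,-0.2,74, 0,0,0.3,3,0.3,-0.2,74, 0,0,0.4,4.3,0.4,-0.2,74, 0,0,0.5,5.6,0.5,-0.2,74, 0,0,0.54,6.9,0.5,-0.2,74, 0,0,0.54,8.2,0.5,-0.2,74, 0,0,0.54,9.5,0.4,-0.2,74, 0,0,0.54,10.8,0.3,-0.2,74, 0,0,0.54,12,0,-0.2,74]' >/dev/null
python3 -c "
from h import *
st();delta([.3666,.317,.13],np.radians(59))"
```

```text
t: 39.08
tool_pos: [0.4896, -0.296, 0.0619]
tool_rot: [[0.001, 1.0, -0.002], [1.0, -0.001, -0.001], [-0.001, -0.002, -1.0]]
wrist_force: [-3.1, 0.9, 2.5]
gripper_width: 0.0499
gripper_force: 54.0
t: 39.92
tool_pos: [0.4921, -0.2958, 0.193]
tool_rot: [[-0.0, 1.0, 0.004], [1.0, 0.0, -0.002], [-0.002, 0.004, -1.0]]
wrist_force: [0.4, 0.4, 0.2]
gripper_width: 0.0661
gripper_force: 0.0
t 40.75 pos [0.4916 0.0674 0.1963] w 0.0737 gf 0.0 F [-0.  -0.4 -0.5]
turn [ 0.002 -0.003  0.002] shift [ 5.   -7.85  2.21]
```

```bash
python3 -m pendant '[0,0,0,0.6,-1,0,74, 0,0,0,1.3,-2,0,74, 0,0,0,2,-3.1,0,74, 0,0,0,2.7,-4.2,0.2,74, 0,0,0,3.4,-5.3,0.6,74, 0,0,0,4.1,-6.4,1.2,74, 0,0,0,4.5,-7.2,1.8,74, 0,0,0,4.7,-7.5,2.2,74, 0,0,0,4.8,-7.5,2.2,74, 0,0,0,4.8,-7.5,2.2,74]' >/dev/null
python3 -m pendant '[0,0,0,0,0,0,74, 0,0,0,0,0,0,74, 0,0,0,0,0,0,74, 0,0,0,0,0,0,74, 0,0,0,0,0,0,74, 0,0,0,0,0,0,74, 0,0,0,0,0,0,74, 0,0,0,0,0,0,74, 0,0,0,0,0,0,74, 0,0,0,0,0,0,74]' >/dev/null
python3 - <<'E'
from holes import *
s=st();print(np.round(s['joint_pos'],2));snap('wrist','c5');delta([.3666,.317,.022],np.radians(59));holes('c5')
E
```

```text
t 42.42 pos [0.3716 0.3038 0.13  ] w 0.0741 gf 0.0 F [ 0.1 -1.1 -0.1]
[-0.5   0.52 -0.33  2.02  0.27  0.65 -1.55]
turn [-0.     0.     0.001] shift [ 0.29 -0.37  3.6 ]
hole px [258.9 215.1] world [0.338  0.3361]
hole px [350.1 215.4] world [0.3953 0.3016]
hole px [225.6 301.7] world [0.2761 0.2909]
PAIR axis [0.3667 0.3189] L 0.0668 ang -31.0
turn [-0.     0.     0.002] shift [ 0.35 -0.4   3.6 ]
```

```bash
python3 -m pendant '[0,0,0,0.3,-0.4,0.2,74, 0,0,0,0.34,-0.4,1,74, 0,0,0,0.34,-0.4,1.9,74, 0,0,0,0.34,-0.4,2.7,74, 0,0,0,0.34,-0.4,3.2,74, 0,0,0,0.34,-0.4,3.5,74, 0,0,0,0.34,-0.4,3.6,74, 0,0,0,0.34,-0.4,3.6,60, 0,0,0,0.34,-0.4,3.6,45, 0,0,0,0.34,-0.4,3.6,40]' 50
python3 -m pendant '[0,0,0,0,0,0,40, 0,0,0,0,0,0,40, 0,0,0,0,0,-0.3,40, 0,0,0,0,0,-1.2,40, 0,0,0,0,0,-2.4,40, 0,0,0,0,0,-3.6,40, 0,0,0,0,0,-4.8,40, 0,0,0,0,0,-5.7,40, 0,0,0,0,0,-6,40, 0,0,0,0,0,-6,40]' 50
python3 -c "
from h import *
st();delta([.4905,-.1315,.2],np.radians(90))"
```

```text
t: 43.3
tool_pos: [0.3671, 0.3192, 0.0229]
tool_rot: [[0.514, 0.858, 0.001], [0.858, -0.514, 0.002], [0.002, 0.0, -1.0]]
wrist_force: [0.1, 0.0, -3.0]
gripper_width: 0.0501
gripper_force: 52.4
t: 44.13
tool_pos: [0.3675, 0.3193, 0.2043]
tool_rot: [[0.514, 0.857, 0.004], [0.857, -0.514, 0.003], [0.005, 0.002, -1.0]]
wrist_force: [0.1, 0.4, -3.4]
gripper_width: 0.0499
gripper_force: 53.3
t 44.13 pos [0.3675 0.3193 0.2043] w 0.0499 gf 53.3 F [ 0.1  0.4 -3.4]
turn [ 0.003 -0.004 -0.54 ] shift [-10.78  11.25   0.11]
```

```bash
python3 -m pendant '[0,0,-0.06,-0.3,0.6,0,40, 0,0,-0.14,-0.8,1.6,0,40, 0,0,-0.22,-1.5,2.6,0,40, 0,0,-0.3,-2.3,3.6,0,40, 0,0,-0.38,-3.2,4.5,0,40, 0,0,-0.46,-4.1,5.4,0,40, 0,0,-0.54,-5,6.3,0,40, 0,0,-0.54,-5.9,7.2,0,40, 0,0,-0.54,-6.8,8.1,0,40, 0,0,-0.54,-7.6,8.9,0,40]' >/dev/null
python3 -c "
from h import *
st();delta([.4905,-.1315,.17],np.radians(90))"
```

```text
t 44.97 pos [ 0.4767 -0.0174  0.1993] w 0.0501 gf 53.2 F [ 0.9  0.6 -3.3]
turn [-0.006  0.001 -0.002] shift [-3.8   0.47  0.98]
```

```bash
python3 -m pendant '[0,0,0,-1,0.1,0,40, 0,0,0,-1.9,0.2,0,40, 0,0,0,-2.7,0.3,0.2,40, 0,0,0,-3.2,0.3,0.4,40, 0,0,0,-3.4,0.3,0.6,40, 0,0,0,-3.4,0.3,0.8,40, 0,0,0,-3.4,0.3,0.97,40, 0,0,0,-3.4,0.3,0.97,40, 0,0,0,-3.4,0.3,0.97,40, 0,0,0,-3.4,0.3,0.97,40]' >/dev/null
python3 -m pendant '[0,0,0,0,0,0,40, 0,0,0,0,0,0,40, 0,0,0,0,0,0,40, 0,0,0,0,0,0,40, 0,0,0,0,0,0,40, 0,0,0,0,0,0,40, 0,0,0,0,0,0,40, 0,0,0,0,0,0,40, 0,0,0,0,0,0,40, 0,0,0,0,0,0,40]' >/dev/null
python3 -c "
from h import *
st();delta([.4905,-.1315,.0615],np.radians(90))"
```

```text
t 46.63 pos [ 0.4874 -0.1162  0.1728] w 0.05 gf 53.2 F [-0.9  0.3 -2.6]
turn [-0. -0. -0.] shift [-0.51  0.1   3.71]
```

```bash
python3 -m pendant '[0,0,0,-0.3,0.1,0.4,40, 0,0,0,-0.51,0.1,1.2,40, 0,0,0,-0.51,0.1,2,40, 0,0,0,-0.51,0.1,2.8,40, 0,0,0,-0.51,0.1,3.3,40, 0,0,0,-0.51,0.1,3.55,40, 0,0,0,-0.51,0.1,3.68,40, 0,0,0,-0.51,0.1,3.72,40, 0,0,0,-0.51,0.1,3.73,40, 0,0,0,-0.51,0.1,3.73,40]'
python3 -m pendant '[0,0,0,0,0,0.02,45, 0,0,0,0,0,0.02,55, 0,0,0,0,0,0.02,66, 0,0,0,0,0,0.02,66, 0,0,0,0,0,0,66, 0,0,0,0,0,-0.5,66, 0,0,0,0,0,-1.5,66, 0,0,0,0,0,-2.6,66, 0,0,0,0,0,-3.6,66, 0,0,0,0,0,-4.3,66]'
python3 -m pendant '[0,0,0,0.1,0.2,-0.8,60, 0,0,0,0.2,0.5,-1.8,40, 0,0,0,0.3,0.9,-2.8,20, 0,0,0,0.4,1.4,-3.6,0, 0,0,0,0.4,2,-4.2,0, 0,0,0,0.4,2.3,-4.6,0, 0,0,0,0.4,2.3,-4.7,0, 0,0,0,0.4,2.3,-4.7,0, 0,0,0,0.4,2.3,-4.7,0, 0,0,0,0.4,2.3,-4.7,0]' >/dev/null
python3 -c "
from h import *
st();snap('wrist','v1')"
```

```text
t: 47.47
tool_pos: [0.4891, -0.132, 0.0619]
tool_rot: [[0.0, 1.0, -0.003], [1.0, -0.0, -0.001], [-0.001, -0.003, -1.0]]
wrist_force: [-5.3, -0.2, 5.6]
gripper_width: 0.0498
gripper_force: 54.0
t: 48.3
tool_pos: [0.4917, -0.1315, 0.1928]
tool_rot: [[-0.0, 1.0, 0.004], [1.0, 0.0, -0.001], [-0.001, 0.004, -1.0]]
wrist_force: [0.9, -0.0, -1.0]
gripper_width: 0.0657
gripper_force: 0.0
t 49.13 pos [ 0.5581 -0.1197  0.3296] w 0.0 gf 0.0 F [0.7 0.6 0.3]
```

View pics/v1.png

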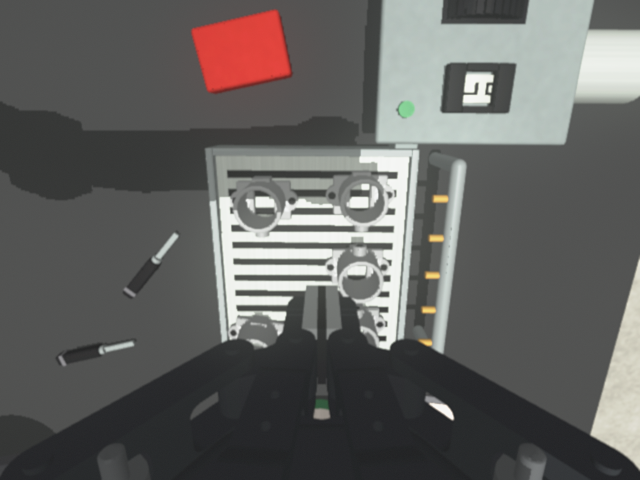

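All five castings stand flat on the grate: at (260,205) and (361,200), (358,272), and (258,335) and (365,330) partly behind the fingers. Next I'll move over the timer wheel with the tool turned forward, so the camera can see the window.

```bash
python3 -m pendant '[0,0,0.12,0.5,0.4,0,0, 0,0,0.24,1.2,1,0,0, 0,0,0.36,2,1.6,0,0, 0,0,0.48,2.9,2.3,0.2,0, 0,0,0.6,3.8,3,0.4,0, 0,0,0.72,4.6,3.7,0.7,0, 0,0,0.84,5.2,4.2,1,0, 0,0,0.96,5.5,4.4,1.3,0, 0,0,1.08,5.5,4.4,1.6,0, 0,0,1.2,5.5,4.4,1.8,0]' >/dev/null
python3 -m pendant '[0,0,0.12,0,0,0.4,0, 0,0,0.24,0,0,0.9,0, 0,0,0.37,0,0,1.4,0, 0,0,0.37,0,0,1.9,0, 0,0,0.37,0,0,2.2,0, 0,0,0.37,0,0,2.3,0, 0,0,0.37,0,0,2.3,0, 0,0,0.37,0,0,2.3,0, 0,0,0.37,0,0,2.3,0, 0,0,0.37,0,0,2.3,0]' >/dev/null
cat > win.py <<'E'
from h import *
def rect(tag,z=.138,x0=.6917,y0=-.017,s=4):  # top view of the window, s px/mm, up=+x, left=+y
    c,im=load(tag);W,H=30,36
    src=proj(c,[[x0+H/2000,y0+W/2000,z],[x0+H/2000,y0-W/2000,z],[x0-H/2000,y0-W/2000,z],[x0-H/2000,y0+W/2000,z]]).astype('float32')
    M=cv2.getPerspectiveTransform(src,np.float32([[0,0],[W*s,0],[W*s,H*s],[0,H*s]]));return cv2.warpPerspective(im,M,(W*s,H*s),flags=cv2.INTER_CUBIC)
def show(p):
    g=cv2.resize(cv2.cvtColor(p,cv2.COLOR_BGR2GRAY),(30,36),interpolation=cv2.INTER_AREA)
    for row in g: print(''.join('#' if v<90 else '+' if v<150 else '.' for v in row))
E
python3 - <<'E'
from win import *
s=st();print(np.round(s['joint_pos'],2));snap('wrist','w1');delta([.6917,.046,.165],0);p=rect('w1');show(p)
E
```

```text
t 50.85 pos [0.692  0.0455 0.2091] w -0.0002 gf 0.0 F [ 0.3  0.5 -0.6]
[-0.04  0.71 -0.11  1.31  0.08  1.13 -1.73]
turn [-0.    -0.002  0.001] shift [-0.01 -0.02  1.47]
##############################
##############################
##############################
##############################
##############################
###++....+#++...+##+.....+####
##++.....+#+.....+#.......+###
##++.....+#+.....+#.......+###
##++......#+.....+#.......+###
##++......#########+......+###
##++......+++++++++.......+###
##++......................+###
##++......................+###
##++......................+###
##++......................+###
##++......................+###
##++......................+###
##++......................+###
##++......+########+......+###
##++......#########+......+###
##++......+++++++##+......+###
##++.............+#+......+###
##++.............+#+......+###
##++.............+#+......+###
##++.............+#+......+###
##++.............+#+......+###
#+++.............+#+......+###
#++..............+#.......+###
##+..............##......+####
###++++++++++++++##+....+#####
##############################
##############################
##############################
##############################
##############################
##############################
```

The far digit shows the bottom of a box (6) and the near one a top bar with a right stroke (7), so the reading is about 6.6. Now I'll touch the wheel lightly and feel for contact.

```bash
python3 -m pendant '[0,0,0,0.1,0,0.2,0, 0,0,0,0.3,0,0.6,0, 0,0,0,0.4,0,1.1,0, 0,0,0,0.4,0,1.5,0, 0,0,0,0.4,0,1.8,0, 0,0,0,0.4,0,1.95,0, 0,0,0,0.4,0,2,0, 0,0,0,0.4,0,2,0, 0,0,0,0.4,0,2,0, 0,0,0,0.4,0,2,0]'
python3 -m pendant '[0,0,0,0,0,0.02,0, 0,0,0,0,0,0.04,0, 0,0,0,0,0,0.06,0, 0,0,0,0,0,0.08,0, 0,0,0,0,0,0.1,0, 0,0,0,0,0,0.12,0, 0,0,0,0,0,0.13,0, 0,0,0,0,0,0.13,0, 0,0,0,0,0,0.13,0, 0,0,0,0,0,0.13,0]'
```

```text
t: 51.73
tool_pos: [0.704, 0.0457, 0.1489]
tool_rot: [[1.0, 0.001, 0.002], [0.001, -1.0, 0.0], [0.002, -0.0, -1.0]]
wrist_force: [0.1, 0.3, -0.2]
gripper_width: -0.0001
gripper_force: 0.0
t: 52.57
tool_pos: [0.704, 0.0455, 0.1449]
tool_rot: [[1.0, 0.001, 0.002], [0.001, -1.0, 0.0], [0.002, -0.0, -1.0]]
wrist_force: [-0.1, -0.6, 6.1]
gripper_width: -0.0001
gripper_force: 2.6
```

```bash
python3 -m pendant '[0,0,0,-0.05,0,0,0, 0,0,0,-0.15,0,0,0, 0,0,0,-0.27,0,0,0, 0,0,0,-0.39,0,0,0, 0,0,0,-0.51,0,0,0, 0,0,0,-0.62,0,0,0, 0,0,0,-0.72,0,0,0, 0,0,0,-0.78,0,0,0, 0,0,0,-0.8,0,0,0, 0,0,0,-0.8,0,0,0]'
python3 -m pendant '[0,0,0,0,0,-0.2,0, 0,0,0,0,0,-0.5,0, 0,0,0,0,0,-1,0, 0,0,0,0.2,0,-1.4,0, 0,0,0,0.4,0,-1.6,0, 0,0,0,0.4,0,-1.7,0, 0,0,0,0.4,0,-1.7,0, 0,0,0,0.4,0,-1.7,0, 0,0,0,0.4,0,-1.7,0, 0,0,0,0.4,0,-1.7,0]' >/dev/null
python3 - <<'E'
from win import *
s=st();snap('wrist','w2');p=rect('w2');show(p)
E
```

```text
t: 53.4
tool_pos: [0.6796, 0.0457, 0.1446]
tool_rot: [[1.0, 0.001, 0.001], [0.001, -1.0, 0.0], [0.001, -0.0, -1.0]]
wrist_force: [1.0, -0.6, 6.3]
gripper_width: -0.0001
gripper_force: 3.0
t 54.23 pos [0.6907 0.0455 0.1942] w -0.0001 gf 0.0 F [ 0.6 -0.  -0.4]
##############################
##############################
##############################
##############################
##############################
###++++..##########+.....+####
##++......++#######.......####
##++......................+###
##++......................####
##++......................+###
##++......................+###
##++......................+###
##++......................+###
##++......................+###
##++......................+###
##++......#########+......+###
##++......###+++++++......+###
##++......##..............+###
##++......#+..............+###
##++......#+..............+###
##++......#+..............+###
##++.....+##+.............+###
##++.....+#########+......+###
##++.....+##+++++##+......+###
##++.....+#+.....+#+......####
##++.....+#+.....+#+......####
##++.....+#+.....+#+......####
##+......+#+....+##.......+###
##+......##########+.....+####
###++++++##########++++++#####
##############################
##############################
##############################
##############################
##############################
##############################
```

The window now shows the whole 6 near the front edge, with its rows centred about 5 mm from the middle, and the foot of the 5 at the back. The reading is about 5.78, so about 22 mm of rim travel is left.

```bash
python3 -m pendant '[0,0,0,0.2,0,0.3,0, 0,0,0,0.4,0,0.8,0, 0,0,0,0.4,0,1.2,0, 0,0,0,0.4,0,1.45,0, 0,0,0,0.4,0,1.55,0, 0,0,0,0.4,0,1.6,0, 0,0,0,0.4,0,1.65,0, 0,0,0,0.4,0,1.68,0, 0,0,0,0.4,0,1.7,0, 0,0,0,0.4,0,1.7,0]'
python3 -m pendant '[0,0,0,-0.05,0,0,0, 0,0,0,-0.15,0,0,0, 0,0,0,-0.27,0,0,0, 0,0,0,-0.39,0,0,0, 0,0,0,-0.5,0,0,0, 0,0,0,-0.6,0,0,0, 0,0,0,-0.66,0,0,0, 0,0,0,-0.7,0,0,0, 0,0,0,-0.7,0,0,0, 0,0,0,-0.7,0,0,0]'
python3 -m pendant '[0,0,0,0,0,-0.2,0, 0,0,0,0,0,-0.5,0, 0,0,0,0,0,-1,0, 0,0,0,0.2,0,-1.4,0, 0,0,0,0.4,0,-1.6,0, 0,0,0,0.4,0,-1.7,0, 0,0,0,0.4,0,-1.7,0, 0,0,0,0.4,0,-1.7,0, 0,0,0,0.4,0,-1.7,0, 0,0,0,0.4,0,-1.7,0]' >/dev/null
python3 - <<'E'
from win import *
s=st();snap('wrist','w3');p=rect('w3');show(p)
E
```

```text
t: 55.12
tool_pos: [0.7038, 0.0456, 0.145]
tool_rot: [[1.0, 0.001, 0.001], [0.001, -1.0, 0.0], [0.001, -0.0, -1.0]]
wrist_force: [-0.9, -0.0, 2.2]
gripper_width: 0.0
gripper_force: 0.9
t: 55.95
tool_pos: [0.6823, 0.0458, 0.145]
tool_rot: [[1.0, 0.001, 0.001], [0.001, -1.0, 0.0], [0.001, -0.0, -1.0]]
wrist_force: [-0.1, 0.4, 5.5]
gripper_width: -0.0003
gripper_force: 2.9
t 56.78 pos [0.6936 0.0455 0.1942] w -0.0004 gf 0.0 F [-0.1 -0.7  0.2]
##############################
##############################
##############################
##############################
##############################
###++++.................++####
##++......................+###
##++......................+###
##++......................+###
##++......#########+......+###
##++.....+##+++++++.......####
##++.....+#+..............+###
##++......#+..............+###
##++......#+..............+###
##++......#+..............+###
##++......##..............+###
##++......#########+......+###
##++......+++######+......+###
##++.............+#+......+###
##++..............#+......+###
##++..............#+......+###
##++.............+#+......####
##++.............+#+......+###
##++......#########+......####
##++......++++++++++......####
##++......................####
##+.......................####
##+.......................####
##+......................+####
###++++++++++++++++++++++#####
##############################
##############################
##############################
##############################
##############################
##############################
```

The 5 is nearly centred, its middle bar at row 16.4 against a window centre of about 17. I'll look from straight above the window to remove parallax.

```bash
python3 -m pendant '[0,0,0,-0.3,0.2,-0.4,0, 0,0,0,-0.8,0.6,-0.8,0, 0,0,0,-1.4,1.1,-1.2,0, 0,0,0,-2,1.6,-1.2,0, 0,0,0,-2.4,1.9,-1.2,0, 0,0,0,-2.6,2.1,-1.2,0, 0,0,0,-2.6,2.1,-1.2,0, 0,0,0,-2.6,2.1,-1.2,0, 0,0,0,-2.6,2.1,-1.2,0, 0,0,0,-2.6,2.1,-1.2,0]' >/dev/null
cat > off.py <<'E'
from win import *
import sys
c,im=load(sys.argv[1]);print('cam',np.round(c['origin'],3))
def prof(z):
    p=cv2.cvtColor(rect(sys.argv[1],z=z,s=10),cv2.COLOR_BGR2GRAY).astype(float);return p
p=prof(.137);col=p[:,60:90].mean(1)   # left white part of the window, no digit
e=lambda v,t:[i+(t-v[i])/(v[i+1]-v[i]) for i in range(len(v)-1) if (v[i]-t)*(v[i+1]-t)<0]
E=e(col,130);print('window rows',np.round(E,1))
d=p[:,118:158].mean(1);D=e(d,130);print('digit rows',np.round(D,1))
if len(E)>=2 and len(D)>=4:
    b=[x for x in D if E[0]+10<x<E[-1]-10]
    print('digit centre',(b[0]+b[-1])/2,'window centre',(E[0]+E[-1])/2,'digit fwd mm',((E[0]+E[-1])/2-(b[0]+b[-1])/2)/10)
E
python3 - <<'E'
from win import *
st();snap('wrist','w4');p=rect('w4',s=10);im=load('w4')[1];cv2.imwrite('pics/w4v.png',np.hstack([cv2.resize(p,(500,600))]))
show(p)
E
python3 off.py w4
```

```text
t 57.67 pos [ 0.6172 -0.0161  0.2307] w 0.0003 gf 0.0 F [-0.1  0.2 -0.2]
##############################
##############################
##############################
##############################
##############################
#+++.....................+++##
#+..........................+#
#...........................+#
#...........................+#
#.........+++++++++.........+#
#.........##+++++++.........+#
#.........#+................+#
+.........#+................+#
+.........#+................+#
+.........#+................+#
+.........#+................+#
+.........##+++++++.........+#
+.........+++++++##+........+#
+.................#+........+#
+.................#+........+#
+.................#+........+#
+.................#.........+#
+................+#.........+#
+.........#########.........+#
+.........#########+........+#
+...........................+#
+...........................+#
+...........................+#
+...........................+#
++.........................++#
###+++++++++++++++++++++++####
##############################
##############################
##############################
##############################
##############################
cam [ 0.693 -0.017  0.374]
window rows [ 48.5 303.9]
digit rows [ 51.9  90.7 108.1 161.  176.6 230.1 249.5 303.7]
digit centre 170.11874707807385 window centre 176.2210914085914 digit fwd mm 0.6102344330517553
```

The 5 stands 0.6 mm off centre, which is about 0.017 rad, so it reads squarely. I'll locate the lip's front edge in that picture, back off and tilt the finger forward.

```bash
python3 -m pendant '[0,0,0,-0.5,-0.2,0,0, 0,0,0,-1.4,-0.5,0,0, 0,0.1,0,-2.3,-0.8,0,0, 0,0.22,0,-2.9,-0.87,0.3,0, 0,0.34,0,-3.3,-0.87,0.7,0, 0,0.46,0,-3.5,-0.87,1.1,0, 0,0.58,0,-3.5,-0.87,1.5,0, 0,0.7,0,-3.5,-0.87,1.7,0, 0,0.7,0,-3.5,-0.87,1.7,0, 0,0.7,0,-3.5,-0.87,1.7,0]' >/dev/null
python3 - <<'E'
from h import *
s=st();print(np.round(s['joint_pos'],2),np.round(s['tool_rot'],3).tolist())
c,im=load('w4');g=cv2.cvtColor(im,cv2.COLOR_BGR2GRAY).astype(float)
for y in(.03,.01,-.03,-.05):
    xs=np.arange(.57,.65,.0005);uv=proj(c,np.c_[xs,np.full_like(xs,y),np.full_like(xs,.13)]);v=cv2.remap(g.astype('float32'),uv[None,:,0].astype('float32'),uv[None,:,1].astype('float32'),1)[0];k=np.argmax(np.diff(v));print(y,'lip x',round(xs[k],4),v[k-4],v[k+5])
print('px row',uv[[0,-1]].round())
R=np.array(s['tool_rot']);print('shift',np.round(R.T@(np.array([.545,.010,.072])-s['tool_pos'])/.03,2))
E
```

```text
t 58.55 pos [0.5208 0.0045 0.2076] w -0.0 gf 0.0 F [-0.   0.5  0.1]
[-0.18  0.3   0.11  2.28  0.8   0.05 -2.44] [[0.856, -0.009, 0.517], [0.002, -1.0, -0.022], [0.517, 0.02, -0.856]]
0.03 lip x 0.608 78.21484 102.0
0.01 lip x 0.6075 54.8125 100.5
-0.03 lip x 0.624 106.01367 154.0
-0.05 lip x 0.629 110.512695 174.53125
px row [[366. 296.]
 [371. 189.]]
shift [-1.64 -0.28  4.28]
```

The lip edge is at x≈0.6077. With the hand forward, joint 6 runs out at about 31° of tilt, and lower down it allows about 20°. I'll see how much tilt the arm allows near the bar, first lowering with less tilt in front of the lip.

```bash
python3 -c "
from h import *
s=r.sense();R=np.array(s['tool_rot']);print(np.round(R.T@(np.array([.575,.010,.14])-s['tool_pos'])/.03,2))"
python3 -m pendant '[0,-0.1,0,0.1,0,0.2,0, 0,-0.2,0,0.2,-0.1,0.6,0, 0,-0.29,0,0.3,-0.2,1.1,0, 0,-0.29,0,0.4,-0.2,1.6,0, 0,-0.29,0,0.4,-0.2,2.1,0, 0,-0.29,0,0.4,-0.2,2.5,0, 0,-0.29,0,0.4,-0.2,2.8,0, 0,-0.29,0,0.4,-0.2,2.86,0, 0,-0.29,0,0.4,-0.2,2.86,0, 0,-0.29,0,0.4,-0.2,2.86,0]'
python3 -c "
from h import *
s=st();print(np.round(s['joint_pos'],2));R=np.array(s['tool_rot']);print(np.round(R.T@(np.array([.575,.010,.075])-s['tool_pos'])/.03,2))"
```

```text
[ 0.38 -0.25  2.86]
t: 59.38
tool_pos: [0.575, 0.0082, 0.1409]
tool_rot: [[0.968, -0.01, 0.251], [-0.004, -1.0, -0.022], [0.251, 0.02, -0.968]]
wrist_force: [-0.5, 0.9, 0.5]
gripper_width: 0.0003
gripper_force: 0.0
t 59.38 pos [0.575  0.0082 0.1409] w 0.0003 gf 0.0 F [-0.5  0.9  0.5]
[ 0.2   0.55 -0.41  1.96  0.59  0.48 -2.2 ]
[-0.55 -0.11  2.12]
```

```bash
python3 -m pendant '[0,0,0,-0.1,0,0.2,0, 0,0,0,-0.2,0,0.6,0, 0,0,0,-0.3,0,1.1,0, 0,0,0,-0.4,0,1.6,0, 0,0,0,-0.55,-0.1,2,0, 0,0,0,-0.6,-0.1,2.2,0, 0,0.04,0,-0.6,-0.1,2.3,0, 0,0.08,0,-0.6,-0.1,2.3,0, 0,0.1,0,-0.6,-0.1,2.3,0, 0,0.1,0,-0.6,-0.1,2.3,0]'
python3 -c "
from h import *
s=st();print(np.round(s['joint_pos'],2));R=np.array(s['tool_rot']);print(np.round(R.T@(np.array([.603,.010,.070])-s['tool_pos'])/.03,2))"
```

```text
t: 60.22
tool_pos: [0.5741, 0.0099, 0.0693]
tool_rot: [[0.938, -0.009, 0.345], [-0.001, -1.0, -0.023], [0.345, 0.021, -0.938]]
wrist_force: [0.1, -0.2, -0.1]
gripper_width: 0.0002
gripper_force: 0.0
t 60.22 pos [0.5741 0.0099 0.0693] w 0.0002 gf 0.0 F [ 0.1 -0.2 -0.1]
[-0.09  0.63  0.01  2.12  0.81  0.07 -2.46]
[ 0.91 -0.01  0.31]
```

```bash
python3 -m pendant '[0,0,0,0.1,0,0.05,0, 0,0,0,0.3,0,0.15,0, 0,0.01,0,0.5,0,0.25,0, 0,0.02,0,0.7,0,0.35,0, 0,0.04,0,0.85,0,0.42,0, 0,0.06,0,0.95,0,0.46,0, 0,0.07,0,0.98,0,0.48,0, 0,0.07,0,0.98,0,0.48,0, 0,0.07,0,0.98,0,0.48,0, 0,0.07,0,0.98,0,0.48,0]'
python3 -c "
from h import *
s=st();print(np.round(s['joint_pos'],2));R=np.array(s['tool_rot']);print(np.round(R.T@np.array([0,0,.01])/.03,2))"
```

```text
t: 61.05
tool_pos: [0.6093, 0.0085, 0.0689]
tool_rot: [[0.917, -0.014, 0.398], [-0.005, -1.0, -0.024], [0.398, 0.02, -0.917]]
wrist_force: [-5.8, -0.2, -2.6]
gripper_width: -0.0001
gripper_force: 2.9
t 61.05 pos [0.6093 0.0085 0.0689] w -0.0001 gf 2.9 F [-5.8 -0.2 -2.6]
[-0.12  0.66  0.07  2.07  1.19  0.02 -2.84]
[ 0.13  0.01 -0.31]
```

Contact with the bar was felt, at 5.8 N forward and 2.6 N up. Joints 6 and 7 are near their limits, though, so I'll back off a little, roll the tool and reduce the tilt slightly.

```bash
python3 -m pendant '[0,-0.02,0,-0.15,0,0,0, 0,-0.05,0,-0.3,0,0,0, 0,-0.05,-0.1,-0.3,0,0,0, 0,-0.05,-0.2,-0.3,0,0,0, 0,-0.05,-0.3,-0.3,0,0,0, 0,-0.05,-0.4,-0.3,0,0,0, 0,-0.05,-0.4,-0.3,0,0,0, 0,-0.05,-0.4,-0.3,0,0,0, 0,-0.05,-0.4,-0.3,0,0,0, 0,-0.05,-0.4,-0.3,0,0,0]'
python3 -c "
from h import *
s=st();print(np.round(s['joint_pos'],2));R=np.array(s['tool_rot']);print('up10',np.round(R.T@np.array([0,0,.01])/.03,3),'fwd10',np.round(R.T@np.array([.01,0,0])/.03,3))"
```

```text
t: 61.88
tool_pos: [0.603, 0.0083, 0.0668]
tool_rot: [[0.867, 0.347, 0.356], [0.383, -0.923, -0.034], [0.317, 0.166, -0.934]]
wrist_force: [-4.5, -1.4, 0.1]
gripper_width: 0.0002
gripper_force: 0.0
t 61.88 pos [0.603  0.0083 0.0668] w 0.0002 gf 0.0 F [-4.5 -1.4  0.1]
[ 0.1   0.67 -0.27  2.04  1.26  0.24 -2.47]
up10 [ 0.106  0.055 -0.311] fwd10 [0.289 0.116 0.119]
```

That rolled pose touches at the knuckle, not the pad: 4.5 N horizontal with no pad force. The arm needs its wrist flipped (joint 5 near π) for the 40° tilt. I'll retreat and fit the arm's kinematics from recorded joint/pose pairs so I can plan that.

```bash
python3 -m pendant '[0,0,0,-0.3,-0.1,-0.1,0, 0,0,0,-0.9,-0.35,-0.4,0, 0,0,0,-1.6,-0.6,-0.65,0, 0,0,0,-2,-0.8,-0.8,0, 0,0,0,-2.1,-0.7,-1.5,0, 0,0,0,-1.9,-0.6,-2.4,0, 0,0,0,-1.5,-0.4,-3.4,0, 0,0,0,-1.3,-0.3,-4.2,0, 0,0,0,-1.2,-0.2,-4.6,0, 0,0,0,-1.2,-0.2,-4.6,0]'
cat > kin.py <<'E'
from h import *
from scipy.optimize import least_squares
from scipy.spatial.transform import Rotation as Ro
import itertools
D=[([1.183,.615,-.013,1.423,.008,1.103,-.04],[.2298,-.6072,.2301],None),
([.26,.58,.07,1.85,-.06,.72,-1.7],[.5146,-.1851,.1301],[[.883,-.47,0],[-.47,-.883,0],[0,0,-1]]),
([-.18,.81,-.46,1.29,.36,1.13,-.65],[.6584,.2614,.1659],[[-.026,1,0],[1,.026,0],[0,0,-1]]),
([-.04,.67,-.48,1.6,.36,.96,-.62],[.5911,.1761,.1628],[[-.026,1,0],[1,.026,0],[0,0,-1]]),
([.03,.58,-.78,2.08,.61,.73,.2],[.4067,.1987,.1293],[[-.981,.196,0],[.196,.981,0],[0,0,-1]]),
([-.04,.71,-.11,1.31,.08,1.13,-1.73],[.692,.0455,.2091],[[1,0,0],[0,-1,0],[0,0,-1]]),
([-.18,.3,.11,2.28,.8,.05,-2.44],[.5208,.0045,.2076],[[.856,-.009,.517],[.002,-1,-.022],[.517,.02,-.856]]),
([.2,.55,-.41,1.96,.59,.48,-2.2],[.575,.0082,.1409],[[.968,-.01,.251],[-.004,-1,-.022],[.251,.02,-.968]]),
([-.09,.63,.01,2.12,.81,.07,-2.46],[.5741,.0099,.0693],[[.938,-.009,.345],[-.001,-1,-.023],[.345,.021,-.938]]),
([.1,.67,-.27,2.04,1.26,.24,-2.47],[.603,.0083,.0668],[[.867,.347,.356],[.383,-.923,-.034],[.317,.166,-.934]])]
def fk(q,P,sg):
    z=lambda a:Ro.from_rotvec([0,0,a]);y=lambda a:Ro.from_rotvec([0,a,0])
    A=z(sg[0]*q[0])*y(q[1]);p=np.array([0,0,P[0]])+A.apply([0,0,P[1]])
    B=A*z(sg[1]*q[2])*y(q[3]);p=p+B.apply([P[4],0,P[2]])
    C=B*z(sg[2]*q[4])*y(q[5]);p=p+C.apply([P[5],0,P[3]])
    return p,(C*z(sg[3]*q[6]+P[6])).as_matrix()
def res(P,sg):
    o=[]
    for q,p,R in D:
        a,B=fk(q,P,sg);o+=list(a-p)
        if R is not None:o+=list(.2*(B-np.array(R)).ravel())
    return np.array(o)
def fit():
    s=r.sense();D.append((s['joint_pos'],s['tool_pos'],s['tool_rot']))
    best=None
    for sg in itertools.product([1,-1],repeat=4):
        for c in(0,1.57,3.14,-1.57):
            f=least_squares(res,[.3,.35,.35,.25,0,0,c],args=(sg,))
            if best is None or f.cost<best[0]:best=(f.cost,f.x,sg)
    return best
if __name__=='__main__':
    import pickle
    s=st();print(np.round(s['joint_pos'],3));b=fit();pickle.dump(b,open('kin.pkl','wb'));print(b[0],np.round(b[1],4),b[2]);print('pos err mm',np.round([1000*np.linalg.norm(fk(q,b[1],b[2])[0]-p) for q,p,_ in D],1))
E
python3 kin.py
```

```text
t: 62.72
tool_pos: [0.5249, 0.0069, 0.1887]
tool_rot: [[0.862, 0.348, 0.368], [0.385, -0.922, -0.03], [0.329, 0.168, -0.929]]
wrist_force: [0.1, -0.6, -0.2]
gripper_width: -0.0
gripper_force: 0.0
t 62.72 pos [0.5249 0.0069 0.1887] w -0.0 gf 0.0 F [ 0.1 -0.6 -0.2]
[ 0.44   0.433 -0.728  2.136  0.957  0.472 -2.195]
0.0011933825639118135 [ 0.223   0.5799  0.3703  0.3001 -0.0032  0.0211  1.5682] (-1, -1, -1, -1)
pos err mm [21.8 25.2  8.5  8.1  4.9 19.3 14.8  9.3  7.6 15.2  5.3]
```

```bash
sed -i 's/A.apply(\[0,0,P\[1\]\])/A.apply([P[7],0,P[1]])/; s/\[.3,.35,.35,.25,0,0,c\]/[.3,.35,.35,.25,0,0,c,0]/' kin.py
cat > ik.py <<'E'
from kin import *
import pickle
b=pickle.load(open('kin.pkl','rb'));P,sg=b[1],b[2]
lo=np.array([-3.12,-.3,-1.34,.26,-1.36,.01,-2.84]);hi=np.array([3.12,2.06,1.32,2.42,4.5,1.98,2.84])
def ik(p,R,q0,w=1e-3,qpref=None):
    qp=q0 if qpref is None else np.array(qpref)
    f=lambda q:np.r_[(fk(q,P,sg)[0]-p)*5,(fk(q,P,sg)[1]-R).ravel(),w*(q-qp)]
    s=least_squares(f,np.clip(q0,lo+.03,hi-.03),bounds=(lo+.02,hi-.02));a,B=fk(s.x,P,sg);return s.x,np.linalg.norm(a-p),np.linalg.norm(B-R)
def tilt(phi): # yaw 180: camera on the robot's side
    return np.array([[-np.cos(phi),0,np.sin(phi)],[0,1,0],[-np.sin(phi),0,-np.cos(phi)]])
E
python3 kin.py
python3 - <<'E'
from ik import *
q=np.array(r.sense()['joint_pos']);a,B=fk(q,P,sg);print('rot err',np.abs(B-np.array(r.sense()['tool_rot'])).max())
pref=[0,.6,0,2.1,3.14,.3,-1.6]
for ph in(.6,.7,.8):
  for p in([.53,.01,.2],[.56,.01,.07],[.607,.01,.075]):
    x,e1,e2=ik(np.array(p),tilt(ph),np.array(pref),qpref=pref);print(ph,p,np.round(x,2),round(e1,4),round(e2,3))
E
```

```text
t 62.72 pos [0.5249 0.0069 0.1887] w -0.0 gf 0.0 F [ 0.1 -0.6 -0.2]
[ 0.44   0.433 -0.728  2.136  0.957  0.472 -2.195]
0.0011415325283909367 [2.4420e-01 5.5810e-01 3.7190e-01 2.8870e-01 1.0000e-04 2.2000e-02
 1.5682e+00 1.9800e-02] (-1, -1, -1, -1)
pos err mm [21.6 24.7  9.6  8.1  7.1 19.5 12.6  8.4  8.7 10.6  9.1]
rot err 0.002393297724233967
0.6 [0.53, 0.01, 0.2] [-0.05  0.33  0.03  2.4   3.13  0.18 -1.58] 0.0 0.0
0.6 [0.56, 0.01, 0.07] [ 0.39  0.79 -0.74  2.4   2.35  0.75 -0.78] 0.0 0.0
0.6 [0.607, 0.01, 0.075] [-0.03  0.67  0.01  2.3   3.13  0.43 -1.59] 0.0 0.0
0.7 [0.53, 0.01, 0.2] [ 0.7   0.66 -1.32  2.4   1.9   0.88 -0.4 ] 0.0016 0.008
0.7 [0.56, 0.01, 0.07] [ 0.61  1.13 -1.32  2.4   2.14  1.28 -0.41] 0.0069 0.03
0.7 [0.607, 0.01, 0.075] [-0.03  0.71  0.01  2.36  3.13  0.64 -1.58] 0.0 0.0
0.8 [0.53, 0.01, 0.2] [ 0.69  0.68 -1.32  2.4   1.96  0.92 -0.44] 0.0158 0.081
0.8 [0.56, 0.01, 0.07] [ 0.6   1.17 -1.32  2.4   2.22  1.34 -0.42] 0.0211 0.085
0.8 [0.607, 0.01, 0.075] [ 0.39  0.89 -0.74  2.4   2.58  0.99 -0.91] 0.0 0.0
```

```bash
python3 - <<'E'
s=open('kin.py').read()
s=s.replace("p=np.array([0,0,P[0]])+A","p=z(sg[0]*q[0]).apply([P[8],P[9],P[0]])+A").replace("A.apply([P[7],0,P[1]])","A.apply([P[7],P[10],P[1]])").replace("B.apply([P[4],0,P[2]])","B.apply([P[4],P[11],P[2]])").replace("C.apply([P[5],0,P[3]])","C.apply([P[5],P[12],P[3]])+(C*z(sg[3]*q[6]+P[6])).apply([P[13],P[14],0])+[P[15],P[16],0]").replace("0,0,c,0]","0,0,c,0]+[0]*9")
open('kin.py','w').write(s)
E
python3 kin.py
```

```text
t 62.72 pos [0.5249 0.0069 0.1887] w -0.0 gf 0.0 F [ 0.1 -0.6 -0.2]
[ 0.44   0.433 -0.728  2.136  0.957  0.472 -2.195]
9.633719863778657e-05 [ 2.5720e-01  5.4410e-01  3.6900e-01  2.9990e-01 -4.5000e-03 -1.4000e-03
  1.5682e+00  1.2400e-02 -6.1000e-03 -9.9094e+00  9.8918e+00 -1.0300e-02
  3.1000e-03  1.2000e-03  1.1000e-03 -2.0000e-04  4.0000e-03] (-1, -1, -1, -1)
pos err mm [2.3 0.3 1.6 2.5 1.8 2.9 2.2 5.1 2.8 2.2 1.7]
```

Run:
```python
from ik import *
pref=[0,.6,0,2.1,3.14,.3,-1.6];K={}
for n,p,ph in [('K1',[.57,.01,.17],.6),('K2',[.585,.01,.10],.6),('K3',[.60,.01,.0665],.6),('K4',[.608,.01,.0665],.6),('K5',[.608,.01,.085],.6)]:
    x,e1,e2=ik(np.array(p),tilt(ph),np.array(pref),qpref=pref);K[n]=x;print(n,np.round(x,2),round(e1,4),round(e2,3))
q=np.array(r.sense()['joint_pos']);g=K['K1']
print('path')
for t in np.linspace(0,1,9):
    a,B=fk(q+(g-q)*t,P,sg);print(round(t,2),np.round(a,3),'toolz',np.round(B[:,2],2),'toolx',np.round(B[:,0],2))
```

```text
K1 [-0.16  0.43  0.09  2.25  3.08  0.13 -1.6 ] 0.0 0.0
K2 [-0.12  0.59  0.05  2.26  3.07  0.31 -1.59] 0.0 0.0
K3 [-0.11  0.68  0.04  2.24  3.07  0.37 -1.59] 0.0 0.0
K4 [-0.11  0.68  0.04  2.22  3.08  0.35 -1.59] 0.0 0.0
K5 [-0.11  0.64  0.05  2.21  3.08  0.31 -1.59] 0.0 0.0
path
0.0 [0.524 0.006 0.19 ] toolz [ 0.37 -0.03 -0.93] toolx [0.86 0.39 0.33]
0.12 [ 0.55  -0.01   0.191] toolz [ 0.45 -0.08 -0.89] toolx [0.69 0.66 0.29]
0.25 [ 0.572 -0.017  0.193] toolz [ 0.52 -0.11 -0.84] toolx [0.46 0.87 0.18]
0.38 [ 0.588 -0.016  0.196] toolz [ 0.58 -0.1  -0.81] toolx [0.19 0.98 0.01]
0.5 [ 0.597 -0.009  0.196] toolz [ 0.62 -0.08 -0.78] toolx [-0.09  0.98 -0.17]
0.62 [ 0.6   -0.001  0.193] toolz [ 0.63 -0.05 -0.77] toolx [-0.36  0.86 -0.35]
0.75 [0.595 0.007 0.187] toolz [ 0.63 -0.02 -0.78] toolx [-0.59  0.64 -0.49]
0.88 [0.585 0.011 0.179] toolz [ 0.6  0.  -0.8] toolx [-0.75  0.34 -0.57]
1.0 [0.57 0.01 0.17] toolz [ 0.56  0.   -0.83] toolx [-0.83  0.   -0.56]
```

```bash
cat > seg.py <<'E'
from ik import *
def seg(q,g,ts):
    a0,B0=fk(q+(g-q)*ts[0],P,sg)
    for t in ts[1:]:
        a,B=fk(q+(g-q)*t,P,sg);print('  turn',np.round(Ro.from_matrix(B0.T@B).as_rotvec(),2),'shift',np.round(B0.T@(a-a0)/.03,2))
E
python3 - <<'E'
from seg import *
pref=[0,.6,0,2.1,3.14,.3,-1.6]
g,_,_=ik(np.array([.57,.01,.17]),tilt(.6),np.array(pref),qpref=pref);q=np.array(r.sense()['joint_pos'])
for k in range(3): print('call',k);seg(q,g,np.linspace(k/3,(k+1)/3,6))
E
```

```text
call 0
  turn [-0.05  0.03 -0.17] shift [0.28 0.47 0.18]
  turn [-0.1   0.05 -0.34] shift [0.58 0.84 0.32]
  turn [-0.15  0.07 -0.52] shift [0.89 1.13 0.43]
  turn [-0.19  0.09 -0.69] shift [1.19 1.32 0.51]
  turn [-0.23  0.1  -0.87] shift [1.46 1.42 0.57]
call 1
  turn [-0.03  0.01 -0.18] shift [0.14 0.18 0.1 ]
  turn [-0.05  0.03 -0.36] shift [0.3  0.29 0.18]
  turn [-0.07  0.04 -0.55] shift [0.46 0.31 0.24]
  turn [-0.09  0.05 -0.73] shift [0.62 0.27 0.29]
  turn [-0.1   0.06 -0.92] shift [0.75 0.15 0.33]
call 2
  turn [-0.01  0.02 -0.19] shift [ 0.2  -0.03  0.02]
  turn [-0.01  0.03 -0.37] shift [ 0.4  -0.13  0.03]
  turn [-0.01  0.05 -0.56] shift [ 0.6  -0.29  0.02]
  turn [-0.    0.07 -0.74] shift [ 0.78 -0.52 -0.01]
  turn [ 0.01  0.1  -0.93] shift [ 0.93 -0.8  -0.06]
```

```bash
python3 -m pendant '[-0.02,0.01,-0.08,0.14,0.24,0.09,0, -0.05,0.03,-0.17,0.28,0.47,0.18,0, -0.07,0.04,-0.25,0.43,0.66,0.25,0, -0.1,0.05,-0.34,0.58,0.84,0.32,0, -0.12,0.06,-0.43,0.73,1,0.38,0, -0.15,0.07,-0.52,0.89,1.13,0.43,0, -0.17,0.08,-0.6,1.04,1.23,0.47,0, -0.19,0.09,-0.69,1.19,1.32,0.51,0, -0.21,0.1,-0.78,1.33,1.38,0.54,0, -0.23,0.1,-0.87,1.46,1.42,0.57,0]'
python3 - <<'E'
from seg import *
q=np.array(r.sense()['joint_pos']);print(np.round(q,2))
pref=[0,.6,0,2.1,3.14,.3,-1.6];g,_,_=ik(np.array([.57,.01,.17]),tilt(.6),np.array(pref),qpref=pref)
for k in range(2): print('call',k);seg(q,g,np.linspace(k/2,(k+1)/2,6))
E
```

```text
t: 63.55
tool_pos: [0.5806, -0.0171, 0.1883]
tool_rot: [[0.286, 0.778, 0.56], [0.956, -0.274, -0.107], [0.07, 0.566, -0.822]]
wrist_force: [-0.5, -0.3, -0.3]
gripper_width: 0.0002
gripper_force: 0.0
[ 0.34  0.47 -0.6   2.19  1.69  0.44 -2.01]
call 0
  turn [-0.03  0.02 -0.18] shift [0.2  0.25 0.12]
  turn [-0.06  0.03 -0.36] shift [0.41 0.4  0.21]
  turn [-0.09  0.05 -0.54] shift [0.63 0.47 0.28]
  turn [-0.1   0.06 -0.73] shift [0.82 0.45 0.32]
  turn [-0.12  0.07 -0.91] shift [0.98 0.36 0.34]
call 1
  turn [-0.01  0.02 -0.19] shift [ 0.19 -0.01  0.01]
  turn [-0.01  0.04 -0.37] shift [ 0.39 -0.11 -0.01]
  turn [-0.    0.06 -0.56] shift [ 0.56 -0.28 -0.06]
  turn [ 0.01  0.08 -0.74] shift [ 0.7  -0.53 -0.13]
  turn [ 0.02  0.1  -0.93] shift [ 0.79 -0.84 -0.23]
```

The wrist is following the plan, with joint 5 now at 1.69, so I'll continue.

```bash
python3 -m pendant '[-0.02,0.01,-0.09,0.1,0.12,0.06,0, -0.03,0.02,-0.18,0.2,0.25,0.12,0, -0.05,0.02,-0.27,0.3,0.33,0.17,0, -0.06,0.03,-0.36,0.41,0.4,0.21,0, -0.08,0.04,-0.45,0.52,0.44,0.25,0, -0.09,0.05,-0.54,0.63,0.47,0.28,0, -0.1,0.05,-0.63,0.73,0.47,0.3,0, -0.1,0.06,-0.73,0.82,0.45,0.32,0, -0.11,0.06,-0.82,0.9,0.41,0.33,0, -0.12,0.07,-0.91,0.98,0.36,0.34,0]' >/dev/null
python3 - <<'E'
from seg import *
st();q=np.array(r.sense()['joint_pos']);print(np.round(q,2))
pref=[0,.6,0,2.1,3.14,.3,-1.6];g,_,_=ik(np.array([.57,.01,.17]),tilt(.6),np.array(pref),qpref=pref);seg(q,g,np.linspace(0,1,6))
E
```

```text
t 64.38 pos [0.603  0.0079 0.1882] w -0.0 gf 0.0 F [-0.5 -0.   0.5]
[ 0.3   0.49 -0.55  2.21  2.15  0.39 -1.53]
  turn [-0.02  0.01 -0.19] shift [0.2  0.15 0.12]
  turn [-0.03  0.03 -0.37] shift [0.44 0.14 0.15]
  turn [-0.02  0.05 -0.56] shift [ 0.64 -0.02  0.1 ]
  turn [-0.    0.08 -0.75] shift [ 0.77 -0.34 -0.03]
  turn [ 0.03  0.1  -0.93] shift [ 0.76 -0.78 -0.24]
```

```bash
python3 -m pendant '[-0.01,0.01,-0.1,0.1,0.08,0.06,0, -0.02,0.01,-0.19,0.2,0.15,0.12,0, -0.03,0.02,-0.28,0.32,0.15,0.14,0, -0.03,0.03,-0.37,0.44,0.14,0.15,0, -0.02,0.04,-0.46,0.55,0.06,0.13,0, -0.02,0.05,-0.56,0.64,-0.02,0.1,0, -0.01,0.07,-0.65,0.7,-0.18,0.04,0, 0,0.08,-0.75,0.77,-0.34,-0.03,0, 0.02,0.09,-0.84,0.77,-0.55,-0.13,0, 0.03,0.1,-0.93,0.76,-0.78,-0.24,0]' >/dev/null
python3 - <<'E'
from seg import *
s=st();q=np.array(s['joint_pos']);print(np.round(q,2));R=np.array(s['tool_rot']);print(np.round(R,3).tolist())
T=tilt(.6);print('turn',np.round(Ro.from_matrix(R.T@T).as_rotvec(),2))
for p in([.58,.01,.12],[.592,.01,.08],[.594,.01,.0665]): print(p,np.round(R.T@(np.array(p)-s['tool_pos'])/.03,2),np.round(ik(np.array(p),T,q)[0],2))
E
```

```text
t 65.22 pos [0.5735 0.0123 0.1729] w 0.0001 gf 0.0 F [ 0.6  0.4 -0. ]
[ 0.03  0.43 -0.16  2.23  2.34  0.17 -0.83]
[[-0.826, 0.002, 0.564], [0.001, 1.0, -0.002], [-0.564, -0.001, -0.826]]
turn [-0. -0. -0.]
[0.58, 0.01, 0.12] [ 0.81 -0.07  1.58] [ 0.13  0.56 -0.3   2.25  2.45  0.32 -0.93]
[0.592, 0.01, 0.08] [ 1.23 -0.07  2.91] [ 0.15  0.66 -0.34  2.24  2.51  0.42 -0.97]
[0.594, 0.01, 0.0665] [ 1.43 -0.07  3.31] [ 0.16  0.7  -0.35  2.24  2.53  0.45 -0.98]
```

```bash
python3 -m pendant '[0,0,0,0.15,0,0.3,0, 0,0,0,0.4,0,0.8,0, 0,0,0,0.7,-0.05,1.4,0, 0,0,0,0.9,-0.07,1.9,0, 0,0,0,1.1,-0.07,2.4,0, 0,0,0,1.25,-0.07,2.9,0, 0,0,0,1.38,-0.07,3.2,0, 0,0,0,1.43,-0.07,3.3,0, 0,0,0,1.43,-0.07,3.3,0, 0,0,0,1.43,-0.07,3.3,0]' >/dev/null
python3 - <<'E'
from seg import *
s=st();q=np.array(s['joint_pos']);print(np.round(q,2));R=np.array(s['tool_rot']);print(np.round(R[:,2],3))
for p in([.608,.01,.0665],[.61,.01,.0665]): print(p,np.round(R.T@(np.array(p)-s['tool_pos'])/.03,2))
print('up5',np.round(R.T@np.array([0,0,.005])/.03,3))
E
```

```text
t 66.05 pos [0.5935 0.009  0.067 ] w 0.0001 gf 0.0 F [ 0.6 -0.2  0.5]
[ 0.19  0.71 -0.38  2.25  2.53  0.48 -0.97]
[ 0.565 -0.004 -0.825]
[0.608, 0.01, 0.0665] [-0.39  0.04  0.29]
[0.61, 0.01, 0.0665] [-0.44  0.04  0.32]
up5 [-0.094  0.    -0.138]
```

```bash
python3 -m pendant '[0,0,0,-0.05,0,0.03,0, 0,0,0,-0.15,0.02,0.1,0, 0,0,0,-0.28,0.04,0.2,0, 0,0,0,-0.38,0.04,0.28,0, 0,0,0,-0.44,0.04,0.32,0, 0,0,0,-0.44,0.04,0.32,0, 0,0,0,-0.48,0.04,0.26,0, 0,0,0,-0.53,0.04,0.19,0, 0,0,0,-0.57,0.04,0.13,0, 0,0,0,-0.57,0.04,0.13,0]'
python3 -m pendant '[0,0,0,-0.03,0,-0.04,0, 0,0,0,-0.06,0,-0.08,0, 0,0,0,-0.09,0,-0.13,0, 0,0,0,-0.09,0,-0.13,0, 0,0,0,-0.09,0,-0.13,0, 0,0,0,-0.09,0,-0.13,0, 0,0,0,-0.09,0,-0.13,0, 0,0,0,-0.09,0,-0.13,0, 0,0,0,-0.09,0,-0.13,0, 0,0,0,-0.09,0,-0.13,0]'
python3 -c "
from h import *
print(np.round(r.sense()['joint_pos'],2))"
```

```text
t: 66.88
tool_pos: [0.6093, 0.0097, 0.0735]
tool_rot: [[-0.826, 0.008, 0.564], [0.006, 1.0, -0.004], [-0.564, 0.0, -0.826]]
wrist_force: [-0.7, 0.5, 0.0]
gripper_width: -0.0001
gripper_force: 0.1
t: 67.72
tool_pos: [0.6089, 0.0097, 0.0774]
tool_rot: [[-0.827, 0.008, 0.563], [0.006, 1.0, -0.004], [-0.563, 0.0, -0.827]]
wrist_force: [-2.9, -1.0, -2.9]
gripper_width: -0.0
gripper_force: 2.3
[ 0.16  0.69 -0.35  2.21  2.49  0.41 -0.93]
```

```bash
python3 -m pendant '[0,0,0,-0.02,0,-0.03,0, 0,0,0,-0.04,0,-0.06,0, 0,0,0,-0.06,0,-0.09,0, 0,0,0,-0.08,0,-0.11,0, 0,0,0,-0.09,0,-0.14,0, 0,0,0,-0.09,0,-0.14,0, 0,0,0,-0.09,0,-0.14,0, 0,0,0,-0.09,0,-0.14,0, 0,0,0,-0.09,0,-0.14,0, 0,0,0,-0.09,0,-0.14,0]'
python3 -m pendant '[0,0,0,-0.02,0,-0.03,0, 0,0,0,-0.04,0,-0.06,0, 0,0,0,-0.05,0,-0.08,0, 0,0,0,-0.05,0,-0.08,0, 0,0,0,-0.05,0,-0.08,0, 0,0,0,-0.05,0,-0.08,0, 0,0,0,-0.05,0,-0.08,0, 0,0,0,-0.05,0,-0.08,0, 0,0,0,-0.05,0,-0.08,0, 0,0,0,-0.05,0,-0.08,0]'
```

```text
t: 68.55
tool_pos: [0.6084, 0.0097, 0.082]
tool_rot: [[-0.827, 0.008, 0.562], [0.007, 1.0, -0.004], [-0.562, 0.001, -0.827]]
wrist_force: [-4.8, 0.1, -9.1]
gripper_width: 0.0002
gripper_force: 4.8
t: 69.38
tool_pos: [0.6072, 0.0098, 0.0841]
tool_rot: [[-0.829, 0.007, 0.56], [0.007, 1.0, -0.003], [-0.56, 0.001, -0.829]]
wrist_force: [-6.1, 0.4, -14.3]
gripper_width: 0.0002
gripper_force: 6.2
```

The force rose past 4.5 N to 14 N upward after about 7 mm of travel, so the bar is fully in and was held for over 0.8 s. I'll back out and check everything.

```bash
python3 -m pendant '[0,0,0,0.1,0,0.14,0, 0,0,0,0.2,0,0.28,0, 0,0,0,0.32,0,0.45,0, 0,0,0,0.5,0,0.3,0, 0,0,0,0.8,0,0.1,0, 0,0,0,0.97,0,-0.06,0, 0,0,0,0.6,0,-0.6,0, 0,0,0,0.1,0,-1.3,0, 0,0,0,-0.4,0,-2.1,0, 0,0,0,-0.9,0,-2.8,0]'
python3 -m pendant '[0,0,0,-0.2,0,-0.8,0, 0,0,0,-0.4,0,-1.8,0, 0,0,0,-0.5,0,-2.8,0, 0,0,0,-0.5,0,-3.2,0, 0,0,0,-0.5,0,-3.2,0, 0,0,0,-0.5,0,-3.2,0, 0,0,0,-0.5,0,-3.2,0, 0,0,0,-0.5,0,-3.2,0, 0,0,0,-0.5,0,-3.2,0, 0,0,0,-0.5,0,-3.2,0]'
python3 - <<'E'
from h import *
s=st();print(np.round(s['joint_pos'],2))
_,t=snap('top','top9');_,sc=snap('scene','scene9')
t0=cv2.imread('pics/top0.png')
f=lambda im,y,x,h,w:cv2.resize(im[y:y+h,x:x+w],(400,300),interpolation=cv2.INTER_CUBIC)
cv2.imwrite('pics/fin.png',np.vstack([np.hstack([f(t,130,340,150,200),f(sc,180,160,150,200)]),np.hstack([f(t,130,160,150,200),f(t0,130,160,150,200)])]))
E
```

```text
t: 70.22
tool_pos: [0.5875, 0.0096, 0.1754]
tool_rot: [[-0.82, 0.008, 0.573], [0.006, 1.0, -0.005], [-0.573, -0.0, -0.82]]
wrist_force: [0.3, -0.8, -0.4]
gripper_width: 0.0005
gripper_force: 0.0
t: 71.05
tool_pos: [0.544, 0.0091, 0.2609]
tool_rot: [[-0.822, 0.01, 0.569], [0.007, 1.0, -0.007], [-0.569, -0.002, -0.822]]
wrist_force: [0.6, 0.3, -0.1]
gripper_width: 0.0001
gripper_force: 0.0
t 71.05 pos [0.544  0.0091 0.2609] w 0.0001 gf 0.0 F [ 0.6  0.3 -0.1]
[ 0.26  0.25 -0.43  2.18  0.98  0.22  0.53]
```

View pics/fin.png

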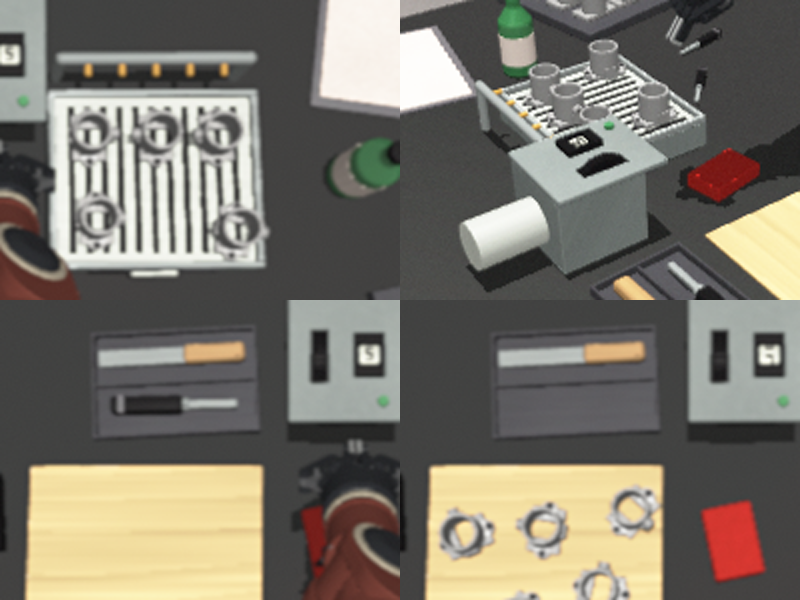

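The window shows 5, the scraper is in the near half of the tray, the board is empty and the red block appears unmoved. The near-right casting at (235,228) sits closer to the rim than where I put it, so it may have been knocked. I'll measure it.

Run:
```python
from h import *
c,_=load('top9');f=lambda p:(p[0]/2+340,p[1]/2+130)
for n,p in [('F1',(90,130)),('F2',(157,132)),('F3',(219,130)),('N1',(98,214)),('N3',(237,228))]: print(n,np.round(onz(c,f(p),.100)[0,:2],3))
print('rim FR inner',np.round(onz(c,[f((262,265)),f((52,268)),f((257,93))],.057)[:,:2],3).tolist())
from ik import *
s=r.sense();R=np.array(s['tool_rot']);print('to down yaw180: turn',np.round(Ro.from_matrix(R.T@tilt(0)).as_rotvec(),2))
D90=np.array([[0,1,0],[1,0,0],[0,0,-1.]]);print('yaw90 down: turn',np.round(Ro.from_matrix(R.T@D90).as_rotvec(),2),'shift to .5,-.19,.3',np.round(R.T@(np.array([.5,-.19,.3])-s['tool_pos'])/.03,2))
```

```text
F1 [ 0.598 -0.122]
F2 [ 0.594 -0.209]
F3 [ 0.596 -0.29 ]
N1 [ 0.488 -0.13 ]
N3 [ 0.468 -0.307]
rim FR inner [[0.424, -0.349], [0.423, -0.073], [0.656, -0.355]]
to down yaw180: turn [-0.    0.6  -0.01]
yaw90 down: turn [0.47 0.47 1.51] shift to .5,-.19,.3 [ 0.38 -6.65 -1.9 ]
```

The casting has moved from (0.491,-0.296) to about (0.468,-0.307), so its ear may be on the rim. I'll go above it, look, and set it right.

```bash
python3 -m pendant '[0,0.08,0,-0.1,-0.2,-0.5,0, 0,0.18,0,-0.1,-0.8,-1,10, 0,0.28,0,0,-1.6,-1.5,20, 0,0.38,0,0.1,-2.4,-1.9,30, 0,0.48,0,0.2,-3.2,-1.9,40, 0,0.56,0,0.3,-4,-1.9,50, 0,0.6,0,0.4,-4.8,-1.9,60, 0,0.6,0,0.4,-5.6,-1.9,70, 0,0.6,0,0.4,-6.2,-1.9,74, 0,0.6,0,0.4,-6.6,-1.9,74]' >/dev/null
python3 -c "
from h import *
s=st();print(np.round(s['joint_pos'],2));delta([.468,-.307,.20],np.radians(90))"
```

```text
t 71.98 pos [ 0.4991 -0.1911  0.2968] w 0.074 gf 0.0 F [ 0.1  0.2 -0.6]
[ 0.85  0.47 -0.81  1.64  0.37  1.19  1.51]
turn [-5.000e-03  1.000e-03  1.559e+00] shift [ 0.98 -3.87  3.25]
```

```bash
python3 -m pendant '[0,0,0.12,0.1,-0.4,0,74, 0,0,0.24,0.2,-0.9,0,74, 0,0,0.36,0.4,-1.5,0,74, 0,0,0.48,0.6,-2.1,0,74, 0,0,0.6,0.8,-2.7,0,74, 0,0,0.72,0.9,-3.2,0,74, 0,0,0.84,0.98,-3.6,0,74, 0,0,0.96,0.98,-3.87,0.2,74, 0,0,1.08,0.98,-3.87,0.5,74, 0,0,1.2,0.98,-3.87,1,74]' >/dev/null
python3 -m pendant '[0,0,0.12,0,0,0.4,74, 0,0,0.24,0,0,0.9,74, 0,0,0.36,0,0,1.4,74, 0,0,0.36,0,0,1.9,74, 0,0,0.36,0,0,2.3,74, 0,0,0.36,0,0,2.3,74, 0,0,0.36,0,0,2.3,74, 0,0,0.36,0,0,2.3,74, 0,0,0.36,0,0,2.3,74, 0,0,0.36,0,0,2.3,74]' >/dev/null
python3 - <<'E'
from h import *
s=st();print(np.round(s['joint_pos'],2));c,im=snap('wrist','n3')
cv2.imwrite('pics/n3v.png',im)
E
```

```text
t 73.65 pos [ 0.4692 -0.3037  0.2002] w 0.0736 gf 0.0 F [-0.   0.9  0. ]
[ 0.77  0.53 -0.36  1.73  0.23  0.93  0.32]
```

View pics/n3v.png

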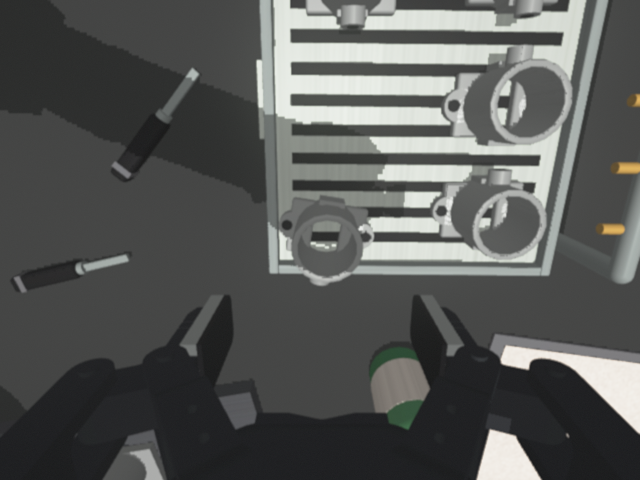

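Run:
```python
from h import *
c,im=load('n3')
g=cv2.cvtColor(im,cv2.COLOR_BGR2GRAY)
def hole(p,w=9):
    x,y=p;s=255.-g[y-w:y+w+1,x-w:x+w+1];s=np.clip(s-np.percentile(s,75),0,None);Y,X=np.mgrid[-w:w+1,-w:w+1];return (x+(s*X).sum()/s.sum(),y+(s*Y).sum()/s.sum())
def rep(n,rc,hs):
    H=onz(c,hs,.054)[:,:2];a=onz(c,rc,.100)[0,:2];d=H[1]-H[0];print(n,'holes',np.round(H,4).tolist(),'L',round(np.linalg.norm(d),4),'ang',round(np.degrees(np.arctan2(d[1],d[0])),1),'mid',np.round(H.mean(0),4),'rim axis',np.round(a,4))
rep('N3',(327,244),[hole((287,225)),hole((366,237))])
print('F3 left hole',np.round(onz(c,hole((441,211)),.054)[0,:2],4),'rim',np.round(onz(c,(509,223),.100)[0,:2],4))
print('rim inner left',np.round(onz(c,[(281,225),(283,262),(280,267)],.057)[:,:2],4).tolist(),'bottom rim inner',np.round(onz(c,[(300,265),(450,265)],.057)[:,:2],4).tolist())
v,im=load('v1');print('v1 N3 if rim centre (258,330):',np.round(onz(v,(258,330),.1)[0,:2],4),'holes (236,331),(281,331)',np.round(onz(v,[(236,331),(281,331)],.054)[:,:2],4).tolist())
print(np.round(hole((287,225)),1),np.round(hole((366,237)),1))
print(np.round(proj(v,[[.491,-.296,.1],[.468,-.305,.1]]),0))
```

```text
N3 holes [[0.4407, -0.3096], [0.5073, -0.3199]] L 0.0675 ang -8.8 mid [ 0.474  -0.3147] rim axis [ 0.4735 -0.3107]
F3 left hole [ 0.5672 -0.2969] rim [ 0.6001 -0.2948]
rim inner left [[0.4365, -0.309], [0.4372, -0.3416], [0.4346, -0.3461]] bottom rim inner [[0.4516, -0.3443], [0.579, -0.3438]]
v1 N3 if rim centre (258,330): [ 0.4834 -0.277 ] holes (236,331),(281,331) [[0.445, -0.3073], [0.5044, -0.3072]]
[286.5 224.6] [366.4 236.8]
[[265. 344.]
 [246. 350.]]
```

The casting still stands upright and flat inside the rim: the hole midpoint and the rim axis agree, and the hole spacing is right. It needs no touching. Last, I'll check the bystanders and the wheel numerically.

```bash
python3 - <<'E'
from h import *
_,b=snap('scene','scene10');a=cv2.imread('pics/scene0.png')
def cen(im,lo,hi,roi):
    x,y,w,h=roi;m=cv2.inRange(cv2.cvtColor(im[y:y+h,x:x+w],cv2.COLOR_BGR2HSV),lo,hi);M=cv2.moments(m,True);return round(M['m10']/M['m00']+x,1),round(M['m01']/M['m00']+y,1),int(M['m00'])
for n,lo,hi,roi in [('block',(0,150,80),(8,255,255),(290,240,60,50)),('bottle',(40,80,30),(90,255,255),(195,165,45,65)),('case',(0,0,0),(180,255,25),(395,335,130,100)),('blade/handle tray',(0,0,0),(180,255,40),(255,300,100,75))]: print(n,cen(a,lo,hi,roi),cen(b,lo,hi,roi))
E
python3 -m pendant '[0,0,0,0,0,-0.3,74, 0,0,0,0,0,-0.8,74, 0,0,0,0,0,-1.4,74, 0,0,0,0,0,-2,74, 0,0,0,0,0,-2.4,74, 0,0,0,0,0,-2.5,74, 0,0,0,0,0,-2.5,74, 0,0,0,0,0,-2.5,74, 0,0,0,0,0,-2.5,74, 0,0,0,0,0,-2.5,74]' | head -2
```

```text
block (321.2, 266.8, 590) (321.3, 266.7, 590)
bottle (217.4, 195.2, 337) (216.9, 194.2, 320)
case (454.6, 400.8, 808) (454.8, 401.0, 825)
blade/handle tray (270.6, 306.6, 73) (310.9, 330.4, 368)
t: 74.58
tool_pos: [0.4681, -0.3032, 0.2733]
```

```bash
python3 -c "
from plant import r
print(r.finish_job())"
```

```text
the job is handed in; nothing more can be done
None
```

I handed the job in at about 75 s. The scraper is in the near half of the tray, all five castings are upright and flat on the grate, the timer shows 5 (0.6 mm off centre), and the start bar was pushed up and held. The bar's travel was judged by force only, and one casting was later found about 25 mm off its spot near the front right of the rim, still flat, so I left it; the sanding block, bottle and case showed no real shift.

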